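# Lay out a pipe-fitting order on the kit board

## Task

Turn the parts carousel until the compartment holding the dark floor flange is in line with the pointer at the carousel's front, and only then take the flange out. Lay the order out in one row along the middle of the plywood kit board: flange in the centre of the board, midway between the yellow bin and the cardboard box; white tee, lying flat, midway between flange and yellow bin; brass union, upright, midway between flange and cardboard box. Stand the short steel pipe upright on top of the flange, centred on its hub, and leave everything released and still.

Things in the scene. Friction and masses are not known exactly. Their poses are not given: they have to be found in the camera images.
- board: Plywood kit board, fixed, 130 (its x) by 490 (its y) by 12 mm thick. Origin at the centre of its underside, so its top is 12 mm above the origin; y runs along its length. The row is its long centre line.
- bin: Yellow open stock bin with steel stock, fixed on one end of the board (either end), 120 (x) by 80 (y) by 60 mm high. Origin at the centre of its underside, on the board's top, on the board's centre line, 200 mm from the board's centre.
- carton: Open cardboard parts box with copper stock, fixed on the other end of the board, same size as the yellow bin (120 by 80 by 60 mm high). Origin at the centre of its underside, 200 mm from the board's centre.
- flange: Dark floor flange: round plate 74 mm diameter, 8 mm thick, with a round hub 42 mm diameter (25 mm bore) on it up to 34 mm above its underside. Origin at the centre of its underside; z up. Starts flat in one compartment of the carousel. Mass about 0.3 kg.
- nipple: Short plain steel pipe standing upright, 34 mm outer and 27 mm inner diameter, 70 mm high. Origin at the centre of its lower end; z up along the pipe. Its end rests flat on the hub's top. Mass about 0.15 kg.
- tee: White plastic pipe tee lying flat, 34 mm high. Run 70 mm long along its y, run axis at x = -13.5 mm; branch along +x, ending at x = +30.5 mm. 34 mm diameter collars, 18 mm long, on the three ends. Origin on the underside plane at the centre of its outline (61 by 70 mm); z up. Can be gripped across the branch collar (along y) at x = +20 mm. About 0.08 kg.
- union: Brass hexagon union standing upright, 52 mm high: round ends 34 mm diameter with a hexagon 44 mm across flats (51 mm over corners) from 14 to 38 mm above its underside. Flats face +-x. Origin at the centre of its underside; z up. Mass about 0.25 kg.
- stand: Fixed foot of the parts carousel, with a flat dark pointer (white tip, 12 mm high) sticking out 195 mm from the axis along the stand's -x, its front. Origin on the table on the carousel's vertical axis.
- platter: Grey round tray of the carousel, 280 mm diameter, floor 26, rim 36, three walls 44 mm above the table. Turns either way (friction 0.06 N m), stays where left. Three 120 degree compartments: the flange's at its -x; others hold nuts, brass plugs. Black bar handle on the axis, along its x: 60 mm long, 14 wide, 59 to 85 mm above the table. Origin on the axis at table height.
- pocket (a point): Point in the middle of the flange's compartment on its floor, 85 mm from the carousel's axis and 26 mm above the table; turns with the platter. A rubber lip 4 mm high, 90 mm inner diameter, around it keeps the flange from sliding. In line with the pointer when straight towards the stand's -x; at the start it lies 1.1 to 2.5 rad anticlockwise (seen from above) from there.
Not all that is in view belongs to the job. Leave any blue or purple look-alike of the nipple alone.

How it is judged:
By the outcome, as a careful person would: the job done as asked, in the order asked, and still so for the second after the job is handed in, with the robot touching nothing.
It also fails if it takes over 120 s, if anything falls off the work surface, if the arm or the gripper's body presses on something with over 40 N, if the wrist force passes 120 N, or if a joint passes its speed limit or range.

## Robot

A 7-joint arm with a two-finger parallel gripper is mounted at the origin on the work surface. World frame = base frame: x ahead of the robot, y to its left, z up, the work surface at z = 0. Lengths are in mm, angles in rad, forces in N, time in s.
With the tool pointing down it reaches from about 425 to 875 mm from the base axis. Payload 8.4 kg.
Tool frame: the origin (TCP) lies at the very end of the fingers, on their centre line; the grasp point (between the pads) lies 19 mm behind it; z points along the fingers, y is the line along which they close (so a half turn about z gives the same grasp; the last joint's range is limited). The gripper opens to 85 mm and grips with 20 to 120 N. Pads are 22 mm wide; open, the fingers measure 114 mm over their backs; the gripper's body (76 mm by 85 mm) begins 54 mm behind the grasp point. The pads swing forward as they close: fully open they stand 13 mm farther back than shut.
Start: joints at [1.067, 0.333, 0.04, 1.465, -0.013, 1.343, -0.059], TCP at [255.968, -597.448, 231.308] pointing down, gripper open.
Joint ranges: [-2.58, 2.58], [-0.38, 2.09], [-1.3, 1.39], [0.25, 2.4], [-1.5, 4.64], [0.08, 2.09], [-2.65, 2.65]. Speed limits (rad/s): [2.22, 2.22, 2.79, 2.79, 3.14, 3.14, 3.14].

## Interface

Orientations are given as a rotation vector (axis times angle).
In Python, from rig import r, vision gives the robot as it stands.
- The arm moves only by the tool step_arm, never from a script. Its argument "plan" is a list of rows, each an object with "dp": the shift along the tool's x, y, z in units of 0.025 m (1.0 is 0.025 m), a list of three; "twist": the turn, a rotation vector about the tool's x, y, z in units of 6 degrees (1.0 is 6 degrees), a list of three; "grip": the opening, from 0 (shut) to 1 (fully open). In form: [{"dp": [x, y, z], "twist": [rx, ry, rz], "grip": grip}, ...]. A call has 1 to 10 rows; each row shifts and turns the commanded pose from where the row before left it, along the tool's axes as they then stand; what a row does not reach is not made up. A row lasts 1/8 s, in which the tool goes at most 62.5 mm and 10.7 degrees, less where a joint would pass 70% of its speed; a pose out of reach is approached as far as the arm can. A call with a number of a shift or a turn outside -1 to 1 is refused whole. A call with a gripper value outside its range is refused whole. The fingers move at their own pace and stop on an object; "force" is the grip in N (left out, the last holds). Time passes only in rows, so rows that do not move let the fingers close. It gives the time, the measured TCP pose, the force, the opening and the grip force at its end, in the units of the state.
- r.state(): the state, without advancing time (a new reading comes with each control period).
- vision.get_image(name): name is "side" or "top" or "wrist"; returns (picture, depth): 400x640x3 uint8, red, green, blue; 400x640 float32, mm along the optical axis (not along the pixel's ray), 0 where there is no reading.
- vision.camera_info(name): a dict with "fx", "fy", "cx", "cy" (pixels), "distortion" ([k1, k2, p1, p2, k3] as OpenCV has them; the pictures are not rectified), "world_to_cam" (4x4, takes a point from world to camera coordinates). Camera axes: x right, y down, z forward; pixel columns grow to the right and rows downward; lengths in mm; the calibration is good to about 2 mm. A picture is of the moment at which its call begins: read the wrist's pose just before it. camera_info takes no time and is no camera call; for the wrist camera it gives the pose at the moment of the call.
- r.hand_in(): hands the job in; it is judged then, once.
The state is a dict: "time_s": time; "qpos": joint angles; "dq": joint speeds; "joint_torque": joint torques, N m; "position": TCP position; "tool_rot": TCP orientation; "contact_force": force on the tool from outside, world axes, zero at the start; "moment": the same for the moment, N m; "grip_width": finger opening in mm; "grasp_force": force on a finger pad.
Only numpy, scipy, OpenCV 4.12 (cv2) and the standard library are available. Lean on these libraries where they do the work, as an engineer would, in place of code of your own. Each camera call takes 0.05 s, during which the arm holds its last target. There are 200 camera calls.

## Working session

There is one attempt and no reset: what is moved stays moved. The work goes in short steps, Python scripts to look and compute and a tool call to move; the robot and the scene stay as the last step left them, time stands still between calls to the robot, and variables do not carry over. Pictures are saved under pics/ and viewed, at most 15 in all, crops included, and the job is handed in when it is done.

Besides the shell and the picture viewer there is one more tool, called after "Request:" by a JSON object that holds its "fn" and its "kwargs". step_arm: Moves the arm, as the interface text tells. Shifts and turns lie within -1 to 1; 1 stands for 0.025 m of shift or 6 degrees of turn. Its arguments: {"type":"object","properties":{"plan":{"type":"array","items":{"type":"object","properties":{"dp":{"type":"array","items":{"type":"number"}},"twist":{"type":"array","items":{"type":"number"}},"grip":{"type":"number"}}}},"force":{"type":"number"}},"required":["plan"]}

```bash
ls; mkdir -p pics; python3 - <<'E'
from rig import r, vision
import cv2, numpy as np
for n in ("top","side"):
    im,d=vision.get_image(n); np.savez(f"pics/{n}0.npz",im=im,d=d)
    cv2.imwrite(f"pics/{n}0.png",im[:,:,::-1])
    i=vision.camera_info(n); print(n,i["fx"],i["fy"],i["cx"],i["cy"],i["distortion"]); print(np.round(i["world_to_cam"],3))
s=r.state(); print({k:np.round(v,3) for k,v in s.items()})
E
```

```text
pics
top 372.84382683097857 372.84382683097857 318.93474952108903 199.98028691657328 [0.00490499 0.         0.         0.         0.        ]
[[-7.00000e-03 -1.00000e+00  8.00000e-03  1.85680e+01]
 [-9.90000e-01  6.00000e-03 -1.44000e-01  5.81006e+02]
 [ 1.44000e-01 -9.00000e-03 -9.90000e-01  8.57858e+02]
 [ 0.00000e+00  0.00000e+00  0.00000e+00  1.00000e+00]]
side 490.6810977879532 490.6810977879532 321.5368808655234 194.52262803060944 [-0.0208138  0.         0.         0.         0.       ]
[[-9.860000e-01 -1.650000e-01  1.700000e-02  5.488290e+02]
 [-1.080000e-01  5.570000e-01 -8.230000e-01  8.963200e+01]
 [ 1.260000e-01 -8.140000e-01 -5.670000e-01  1.041196e+03]
 [ 0.000000e+00  0.000000e+00  0.000000e+00  1.000000e+00]]
{'time_s': np.float64(0.1), 'qpos': array([ 1.067,  0.334,  0.04 ,  1.466, -0.013,  1.343, -0.059]), 'dq': array([-0.   , -0.002,  0.   , -0.002,  0.   , -0.002,  0.   ]), 'joint_torque': array([ 6.0000e-03, -6.6001e+01,  1.3710e+00, -4.0648e+01,  1.7000e-02,
        9.0000e-03, -0.0000e+00]), 'position': array([ 255.794, -597.091,  230.495]), 'tool_rot': array([-3.076e+00, -6.310e-01,  1.000e-03]), 'contact_force': array([0.33 , 0.48 , 0.692]), 'moment': array([-0.035,  0.022,  0.022]), 'grasp_force': np.float64(0.0), 'grip_width': np.float64(85.711)}
```

View pics/top0.png

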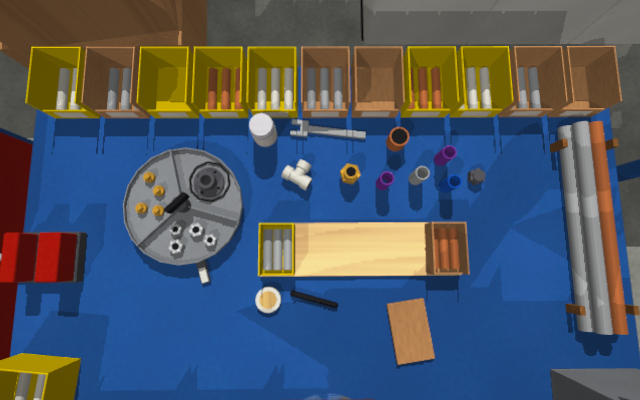

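View pics/side0.png

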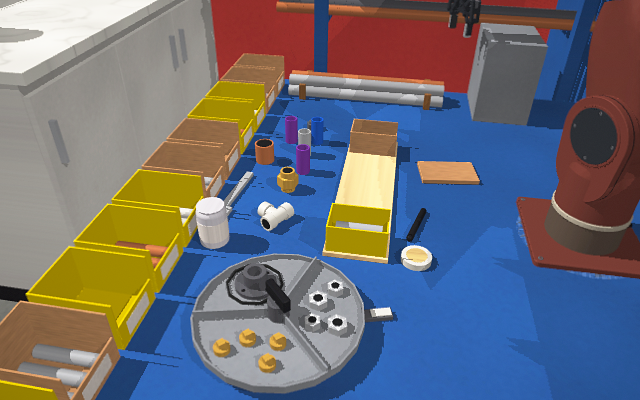

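Top view: the carousel hub is at (183,206), flange at (209,181), pointer tip at (204,272). The tee is at (297,175), union at (350,174), steel pipe at (419,175), and the board runs from (259,222) to (467,276) with the yellow bin on the left (+y). The purple and blue look-alikes near (386,180), (446,155) and (453,182) stay untouched.

```bash
cat > h.py <<'E'
import numpy as np, cv2
from rig import r, vision
def cam(n):
    i=vision.camera_info(n)
    return np.array([[i["fx"],0,i["cx"]],[0,i["fy"],i["cy"]],[0,0,1]]),np.array(i["distortion"]),np.array(i["world_to_cam"])
def rays(c,uv):
    K,D,T=c; p=cv2.undistortPoints(np.asarray(uv,float).reshape(-1,1,2),K,D)[:,0]
    d=np.c_[p,np.ones(len(p))]@T[:3,:3]; return -T[:3,:3].T@T[:3,3],d
def plane(c,uv,z):
    o,d=rays(c,uv); return o+d*((z-o[2])/d[:,2:])
def cloud(c,dep):
    v,u=np.mgrid[:dep.shape[0],:dep.shape[1]]
    o,d=rays(c,np.c_[u.ravel(),v.ravel()]); return (o+d*dep.reshape(-1,1)).reshape(dep.shape+(3,))
def load(n,t): 
    z=np.load(f"pics/{n}{t}.npz"); return z["im"],z["d"]
def rect(P): 
    a=cv2.minAreaRect(P[:,:2].astype(np.float32)); b=cv2.boxPoints(a)
    e=b[1]-b[0],b[2]-b[1]; e=e[0] if np.hypot(*e[0])>np.hypot(*e[1]) else e[1]
    return np.round(a[0],1),np.round(sorted(a[1]),1),round(float(np.degrees(np.arctan2(e[1],e[0]))),1)
E
python3 - <<'E'
from h import *
c=cam("top"); im,d=load("top",0); X=cloud(c,d); hsv=cv2.cvtColor(im,cv2.COLOR_RGB2HSV)
def box(u0,v0,u1,v1):
    m=np.zeros(d.shape,bool); m[v0:v1,u0:u1]=1; return m&(d>0)
def rep(n,m): 
    P=X[m]; print(n,m.sum(),"mean",np.round(P.mean(0),1),"rect",rect(P))
z=X[...,2]
for n,b in dict(tee=(278,155,318,192),union=(336,158,364,188),nip=(408,162,432,188),dark=(467,165,488,188)).items():
    m=box(*b); print(n,np.percentile(z[m],[5,50,95,99]).round(1)); rep(n+" >6",m&(z>6)); t=np.percentile(z[m&(z>6)],95); rep(n+" top",m&(z>t-6))
b=box(255,215,472,282); h=hsv[...,0]
rep("boardall",b&(z>6)); rep("boardtop",box(296,218,425,282)&(z>8)&(z<20))
rep("bin",box(250,215,300,285)&(z>60)); rep("carton",box(420,215,472,285)&(z>60))
p=box(115,140,250,270)
rep("platter",p&(z>15)); rep("handle",p&(z>70)); 
f=box(185,158,235,203); rep("hub",f&(z>50)&(z<67)&(im.max(2)<120)); print(np.percentile(z[f],[5,50,90,95,99]))
rep("pointer",box(194,258,215,285)&(z>6)&(z<18))
print("pointer tip",plane(c,[[204,276],[203,264]],12).round(1))
E
```

```text
tee [-2.2  1.5 33.9 36. ]
tee >6 528 mean [649.2  66.7  29.3] rect (array([655.1,  64.7]), array([60.9, 70.5]), 59.9)
tee top 320 mean [651.   66.7  32.4] rect (array([656.7,  64. ]), array([57.3, 70.3]), 60.1)
union [-1.8  1.7 53.3 54.9]
union >6 312 mean [646.9 -59.4  44.1] rect (array([650.2, -60.7]), array([44.1, 49. ]), -42.2)
union top 153 mean [650.2 -60.9  52.4] rect (array([651.2, -62. ]), array([31.9, 33.1]), -2.0)
nip [-1.7  2.1 69.9 71.8]
nip >6 258 mean [ 641.6 -227.3   46.2] rect (array([ 641.6, -227.9]), array([31.6, 32.3]), -89.0)
nip top 66 mean [ 642.2 -228.    69.7] rect (array([ 641.6, -228.3]), array([31.2, 31.8]), -2.0)
dark [-1.6  3.  27.3 29.2]
dark >6 210 mean [ 643.2 -379.8   22.3] rect (array([ 644.6, -383. ]), array([35.5, 40.3]), -64.4)
dark top 112 mean [ 643.6 -382.6   26.2] rect (array([ 642. , -382.9]), array([30.1, 30.9]), -17.8)
boardall 11328 mean [464.5 -90.6  22.2] rect (array([464.2, -86.4]), array([131.8, 488.1]), 89.6)
boardtop 6903 mean [464.9 -85.4  12.4] rect (array([464.3, -86.4]), array([131.6, 316.7]), 89.7)
bin 219 mean [480.7 124.5  71.2] rect (array([465.5, 115.3]), array([ 80.3, 121.8]), 0.9)
carton 390 mean [ 470.9 -286.6   69.1] rect (array([ 464.8, -284.5]), array([ 84.4, 121.9]), 0.6)
platter 10991 mean [570.5 347.5  30.8] rect (array([573.1, 347.1]), array([284.2, 284.5]), -28.1)
handle 204 mean [572.8 344.1  82.9] rect (array([573.1, 345.9]), array([14.1, 60.2]), -46.1)
hub 190 mean [626.8 287.1  59. ] rect (array([607.9, 295.7]), array([40. , 88.1]), -25.4)
[ 1.86328024 28.10143713 46.12693667 59.45656845 62.95934534]
pointer 207 mean [410.4 297.5  10.6] rect (array([410.7, 298.4]), array([22. , 54.1]), 16.3)
pointer tip [[401.6 293.4  12. ]
 [430.2 296.8  12. ]]
```

The measured sizes match the given ones: board 131×488, tee 61×70, platter 284. The pocket bears −46° from the axis and the pointer −163.6°, so the carousel must turn about 117.5° clockwise. I'll swing the tool in an arc around the base towards the carousel.

Request:
{"fn": "step_arm", "kwargs": {"plan": [{"dp": [1, 0, 0], "twist": [0, 0, -0.36], "grip": 0.6}, {"dp": [1, 0, 0], "twist": [0, 0, -0.36], "grip": 0.6}, {"dp": [1, 0, 0], "twist": [0, 0, -0.36], "grip": 0.6}, {"dp": [1, 0, 0], "twist": [0, 0, -0.36], "grip": 0.6}, {"dp": [1, 0, 0], "twist": [0, 0, -0.36], "grip": 0.6}, {"dp": [1, 0, 0], "twist": [0, 0, -0.36], "grip": 0.6}, {"dp": [1, 0, 0], "twist": [0, 0, -0.36], "grip": 0.6}, {"dp": [1, 0, 0], "twist": [0, 0, -0.36], "grip": 0.6}, {"dp": [1, 0, 0], "twist": [0, 0, -0.36], "grip": 0.6}, {"dp": [1, 0, 0], "twist": [0, 0, -0.36], "grip": 0.6}], "force": 40}}

```text
time_s: 1.35
position: [465.8, -461.3, 231.3]
tool_rot: [-2.903, -1.2, -0.0]
contact_force: [0.3, 0.5, 0.1]
grip_width: 51.3
grasp_force: 0.0
```

Request:
{"fn": "step_arm", "kwargs": {"plan": [{"dp": [1, 0, 0], "twist": [0, 0, -0.36], "grip": 0.6}, {"dp": [1, 0, 0], "twist": [0, 0, -0.36], "grip": 0.6}, {"dp": [1, 0, 0], "twist": [0, 0, -0.36], "grip": 0.6}, {"dp": [1, 0, 0], "twist": [0, 0, -0.36], "grip": 0.6}, {"dp": [1, 0, 0], "twist": [0, 0, -0.36], "grip": 0.6}, {"dp": [1, 0, 0], "twist": [0, 0, -0.36], "grip": 0.6}, {"dp": [1, 0, 0], "twist": [0, 0, -0.36], "grip": 0.6}, {"dp": [1, 0, 0], "twist": [0, 0, -0.36], "grip": 0.6}, {"dp": [1, 0, 0], "twist": [0, 0, -0.36], "grip": 0.6}, {"dp": [1, 0, 0], "twist": [0, 0, -0.36], "grip": 0.6}]}}

```text
time_s: 2.6
position: [609.6, -258.5, 231.3]
tool_rot: [-2.627, -1.723, -0.0]
contact_force: [-0.2, -0.6, -1.0]
grip_width: 51.1
grasp_force: 0.0
```

Request:
{"fn": "step_arm", "kwargs": {"plan": [{"dp": [1, 0, 0], "twist": [0, 0, -0.36], "grip": 0.6}, {"dp": [1, 0, 0], "twist": [0, 0, -0.36], "grip": 0.6}, {"dp": [1, 0, 0], "twist": [0, 0, -0.36], "grip": 0.6}, {"dp": [1, 0, 0], "twist": [0, 0, -0.36], "grip": 0.6}, {"dp": [1, 0, 0], "twist": [0, 0, -0.36], "grip": 0.6}, {"dp": [1, 0, 0], "twist": [0, 0, -0.36], "grip": 0.6}, {"dp": [1, 0, 0], "twist": [0, 0, -0.36], "grip": 0.6}, {"dp": [1, 0, 0], "twist": [0, 0, -0.36], "grip": 0.6}, {"dp": [1, 0, 0], "twist": [0, 0, -0.36], "grip": 0.6}, {"dp": [1, 0, 0], "twist": [0, 0, -0.36], "grip": 0.6}]}}

```text
time_s: 3.85
position: [668.6, -17.1, 231.3]
tool_rot: [-2.257, -2.185, 0.0]
contact_force: [0.5, -0.1, -0.5]
grip_width: 51.2
grasp_force: 0.0
```

Request:
{"fn": "step_arm", "kwargs": {"plan": [{"dp": [1, 0, 0], "twist": [0, 0, -0.36], "grip": 0.6}, {"dp": [1, 0, 0], "twist": [0, 0, -0.36], "grip": 0.6}, {"dp": [1, 0, 0], "twist": [0, 0, -0.36], "grip": 0.6}, {"dp": [1, 0, 0], "twist": [0, 0, -0.36], "grip": 0.6}, {"dp": [1, 0, 0], "twist": [0, 0, -0.36], "grip": 0.6}, {"dp": [1, 0, 0], "twist": [0, 0, -0.36], "grip": 0.6}, {"dp": [1, 0, 0], "twist": [0, 0, -0.36], "grip": 0.6}, {"dp": [1, 0, 0], "twist": [0, 0, -0.36], "grip": 0.6}, {"dp": [1, 0, 0], "twist": [0, 0, -0.36], "grip": 0.6}, {"dp": [1, 0, 0], "twist": [0, 0, -0.36], "grip": 0.6}]}}

```text
time_s: 5.1
position: [634.7, 229.1, 231.4]
tool_rot: [1.808, 2.569, 0.0]
contact_force: [-0.0, -0.9, -0.0]
grip_width: 51.2
grasp_force: 0.0
```

```bash
cat >> h.py <<'E'
from scipy.spatial.transform import Rotation as R
def go(p,head):
    "heading of tool y (deg), TCP target: twist units (rz), shift units after and before that turn"
    s=r.state(); M=R.from_rotvec(s["tool_rot"]).as_matrix(); h0=np.degrees(np.arctan2(M[1,1],M[0,1]))
    dh=(head-h0+180)%360-180; e=np.asarray(p)-s["position"]
    Mn=R.from_euler("z",dh,degrees=True).as_matrix()@M
    tilt=M.T@[0,0,-1]
    print("head",round(h0,1),"rz",round(-dh/6,2),"dp after",(Mn.T@e/25).round(2),"before",(M.T@e/25).round(2),"tilt",tilt.round(4)[:2],"q",np.round(s["qpos"],2),"t",s["time_s"])
E
python3 -c "
from h import *
go([573,346.3,231],43.9)"
```

```text
head 19.7 rz -4.03 dp after [5.09 1.47 0.01] before [ 5.25 -0.74  0.01] tilt [-0.     -0.0001] q [-0.    0.44 -0.58  1.37  0.24  1.4  -0.23] t 5.1
```

Request:
{"fn": "step_arm", "kwargs": {"plan": [{"dp": [0, 0, 0], "twist": [0, 0, -1], "grip": 0.6}, {"dp": [0, 0, 0], "twist": [0, 0, -1], "grip": 0.6}, {"dp": [0, 0, 0], "twist": [0, 0, -1], "grip": 0.6}, {"dp": [0, 0, 0], "twist": [0, 0, -1], "grip": 0.6}, {"dp": [0.85, 0.245, 0], "twist": [0, 0, 0], "grip": 0.6}, {"dp": [0.85, 0.245, 0], "twist": [0, 0, 0], "grip": 0.6}, {"dp": [0.85, 0.245, 0], "twist": [0, 0, 0], "grip": 0.6}, {"dp": [0.85, 0.245, 0], "twist": [0, 0, 0], "grip": 0.6}, {"dp": [0.85, 0.245, 0], "twist": [0, 0, 0], "grip": 0.6}, {"dp": [0.85, 0.245, 0], "twist": [0, 0, 0], "grip": 0.6}]}}

```text
time_s: 6.35
position: [573.1, 346.6, 231.3]
tool_rot: [1.238, 2.887, 0.0]
contact_force: [0.1, -0.6, 0.7]
grip_width: 51.3
grasp_force: 0.0
```

Request:
{"fn": "step_arm", "kwargs": {"plan": [{"dp": [0, 0, 1], "twist": [0, 0, 0], "grip": 0.6}, {"dp": [0, 0, 1], "twist": [0, 0, 0], "grip": 0.6}, {"dp": [0, 0, 1], "twist": [0, 0, 0], "grip": 0.6}]}}

```text
time_s: 6.72
position: [573.6, 345.9, 155.6]
tool_rot: [1.238, 2.887, 0.0]
contact_force: [0.3, -0.2, -0.1]
grip_width: 51.4
grasp_force: 0.0
```

```bash
python3 - <<'E'
from h import *
go([573,346.3,62],43.9)
c=cam("wrist"); im,d=vision.get_image("wrist"); np.savez("pics/w1.npz",im=im,d=d)
cv2.imwrite("pics/w1.png",im[:,:,::-1])
X=cloud(c,d); z=X[...,2]; m=(d>0)&(z>78)&(z<90); print(m.sum(), rect(X[m]) if m.sum() else 0)
E
```

```text
head 43.6 rz -0.05 dp after [ 0.03 -0.01  3.74] before [ 0.03 -0.01  3.74] tilt [ 0.     -0.0002] q [-0.13  0.5  -0.67  1.48  0.32  1.27 -0.07] t 6.725
2408 (array([747.4, 399.5]), array([ 94.2, 407. ]), 10.5)
```

View pics/w1.png

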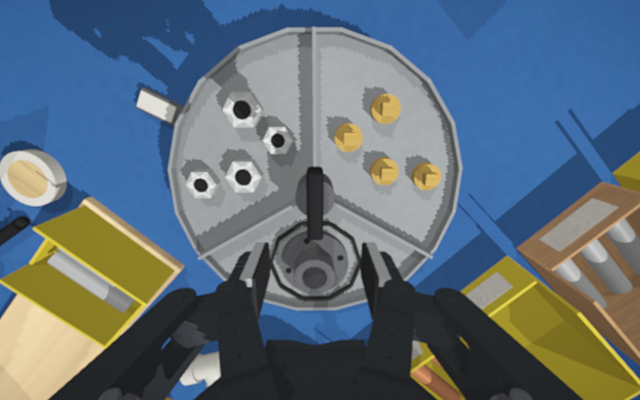

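The wrist view shows the black handle at (315,205), centred left–right between the fingertips at (265,250) and (372,250), with the flange below it at (315,262). I can go straight down and grip.

Request:
{"fn": "step_arm", "kwargs": {"plan": [{"dp": [0, 0, 1], "twist": [0, 0, 0], "grip": 0.6}, {"dp": [0, 0, 1], "twist": [0, 0, 0], "grip": 0.6}, {"dp": [0, 0, 1], "twist": [0, 0, 0], "grip": 0.6}, {"dp": [0, 0, 0.7], "twist": [0, 0, 0], "grip": 0.6}, {"dp": [0, 0, 0], "twist": [0, 0, 0], "grip": 0.1}, {"dp": [0, 0, 0], "twist": [0, 0, 0], "grip": 0.1}, {"dp": [0, 0, 0], "twist": [0, 0, 0], "grip": 0.1}, {"dp": [0, 0, 0], "twist": [0, 0, 0], "grip": 0.1}, {"dp": [0, 0, 0], "twist": [0, 0, 0], "grip": 0.1}], "force": 40}}

```text
time_s: 7.9
position: [573.9, 345.4, 65.1]
tool_rot: [1.238, 2.887, 0.001]
contact_force: [-4.0, -3.0, 6.2]
grip_width: 13.0
grasp_force: 41.9
```

Request:
{"fn": "step_arm", "kwargs": {"plan": [{"dp": [0, 0, 0], "twist": [0, 0, 0.5], "grip": 0.1}, {"dp": [0, 0, 0], "twist": [0, 0, 0.8], "grip": 0.1}, {"dp": [0, 0, 0], "twist": [0, 0, 0.8], "grip": 0.1}, {"dp": [0, 0, 0], "twist": [0, 0, 0.8], "grip": 0.1}, {"dp": [0, 0, 0], "twist": [0, 0, 0.8], "grip": 0.1}, {"dp": [0, 0, 0], "twist": [0, 0, 0.8], "grip": 0.1}, {"dp": [0, 0, 0], "twist": [0, 0, 0.8], "grip": 0.1}, {"dp": [0, 0, 0], "twist": [0, 0, 0.8], "grip": 0.1}, {"dp": [0, 0, 0], "twist": [0, 0, 0.8], "grip": 0.1}, {"dp": [0, 0, 0], "twist": [0, 0, 0.8], "grip": 0.1}]}}

```text
time_s: 9.15
position: [572.3, 344.7, 65.1]
tool_rot: [-2.274, -2.168, 0.005]
contact_force: [-12.7, -8.4, 13.4]
grip_width: 12.9
grasp_force: 42.8
```

Request:
{"fn": "step_arm", "kwargs": {"plan": [{"dp": [0, 0, 0], "twist": [0, 0, 0.8], "grip": 0.1}, {"dp": [0, 0, 0], "twist": [0, 0, 0.8], "grip": 0.1}, {"dp": [0, 0, 0], "twist": [0, 0, 0.8], "grip": 0.1}, {"dp": [0, 0, 0], "twist": [0, 0, 0.8], "grip": 0.1}, {"dp": [0, 0, 0], "twist": [0, 0, 0.8], "grip": 0.1}, {"dp": [0, 0, 0], "twist": [0, 0, 0.8], "grip": 0.1}, {"dp": [0, 0, 0], "twist": [0, 0, 0.8], "grip": 0.1}, {"dp": [0, 0, 0], "twist": [0, 0, 0.8], "grip": 0.1}, {"dp": [0, 0, 0], "twist": [0, 0, 0.8], "grip": 0.1}, {"dp": [0, 0, 0], "twist": [0, 0, 0.8], "grip": 0.1}]}}

```text
time_s: 10.4
position: [570.6, 345.6, 65.1]
tool_rot: [-2.958, -1.057, 0.008]
contact_force: [-17.8, -6.4, 16.1]
grip_width: 12.8
grasp_force: 43.2
```

Request:
{"fn": "step_arm", "kwargs": {"plan": [{"dp": [0, 0, 0], "twist": [0, 0, 0.8], "grip": 0.1}, {"dp": [0, 0, 0], "twist": [0, 0, 0.8], "grip": 0.1}, {"dp": [0, 0, 0], "twist": [0, 0, 0.8], "grip": 0.1}, {"dp": [0, 0, 0], "twist": [0, 0, 0.8], "grip": 0.1}, {"dp": [0, 0, 0], "twist": [0, 0, 0.5], "grip": 0.1}, {"dp": [0, 0, 0], "twist": [0, 0, 0.0], "grip": 0.1}, {"dp": [0, 0, 0], "twist": [0, 0, 0.0], "grip": 0.1}]}}

```text
time_s: 11.28
position: [570.1, 346.3, 65.1]
tool_rot: [-3.106, -0.473, 0.008]
contact_force: [-18.9, -5.2, 15.4]
grip_width: 13.0
grasp_force: 43.2
```

```bash
python3 - <<'E'
from h import *
go([573,346.3,62],-73.6)
for n in ("top","side"):
    im,d=vision.get_image(n); np.savez(f"pics/{n}1.npz",im=im,d=d)
    cv2.imwrite(f"pics/{n}1.png",im[:,:,::-1])
E
```

```text
head -72.7 rz 0.15 dp after [0.11 0.03 0.12] before [0.11 0.04 0.12] tilt [0.0052 0.0009] q [-0.43  0.51 -0.24  1.58  0.13  1.07 -1.97] t 11.275
```

View pics/top1.png

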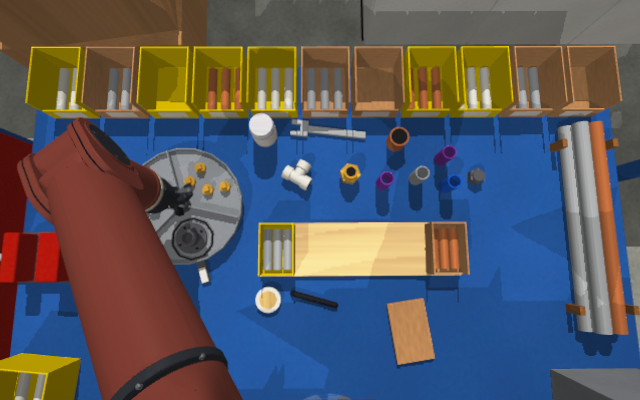

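The flange compartment is now at (193,238), near the pointer at (204,272). I'll check the angle against the tray walls before letting go of the handle.

```bash
python3 - <<'E'
from h import *
A=np.array([572.5,346.3])
for t in ("0","1"):
  for n in ("top","side"):
    c=cam(n); im,d=load(n,t); X=cloud(c,d); P=X.reshape(-1,3)
    w=P[:,:2]-A; rr=np.hypot(*w.T); an=np.degrees(np.arctan2(w[:,1],w[:,0]))
    m=(abs(P[:,2]-44)<3)&(rr>40)&(rr<132)
    print(t,n,m.sum(),[(int(b),int(k)) for b,k in zip(np.arange(-180,180,5),np.histogram(an[m],np.arange(-180,181,5))[0]) if k>8])
    for c0 in ((13.9,133.9,-106.1) if t=="0" else (16.4,136.4,-103.6)):
        q=m&(abs((an-c0+180)%360-180)<9)
        if q.sum()>10: v=w[q]; dr=np.median((an[q]-c0+180)%360-180)+c0; vx,vy,x0,y0=cv2.fitLine(v.astype(np.float32),cv2.DIST_HUBER,0,.01,.01).ravel(); print("  wall",c0,q.sum(),round(dr,2),"line",round(np.degrees(np.arctan2(vy,vx)),2),"off",round(x0*vy-y0*vx,1))
    m=(rr>55)&(rr<115)&(P[:,2]>55)&(P[:,2]<66)
    if m.sum()>20: print("  hub",m.sum(),rect(P[m]))
    m=(rr>145)&(rr<200)&(P[:,2]>8)&(P[:,2]<16)&(abs((an+163.6+180)%360-180)<12)
    if m.sum()>20: print("  pointer",m.sum(),np.median(an[m]).round(2),P[m].mean(0).round(1))
E
```

```text
0 top 419 [(-155, 11), (-150, 11), (-145, 33), (-140, 20), (-110, 32), (-105, 15), (10, 53), (50, 13), (55, 11), (90, 13), (95, 12), (100, 11), (130, 45), (135, 12), (165, 14), (170, 29), (175, 15)]
  wall 13.9 56 13.57 line 13.55 off -0.0
  wall 133.9 57 134.08 line -44.82 off -1.6
  wall -106.1 47 -105.39 line 73.81 off 1.1
  hub 157 (array([630.6, 284.9]), array([39.3, 39.8]), 1.4)
  pointer 175 -163.49 [408.9 297.8  11. ]
0 side 856 [(-160, 11), (-155, 10), (-150, 22), (-145, 27), (-140, 17), (-110, 90), (-55, 18), (-50, 18), (-45, 9), (-40, 12), (-35, 23), (10, 80), (15, 68), (45, 13), (50, 42), (55, 23), (60, 29), (90, 37), (95, 38), (100, 26), (105, 17), (130, 130), (160, 9), (165, 17), (170, 22), (175, 20)]
  wall 13.9 148 14.94 line 14.11 off -1.2
  wall 133.9 135 133.57 line -46.37 off -0.1
  wall -106.1 93 -106.9 line 73.69 off -1.0
  hub 259 (array([628. , 287.2]), array([40.5, 41.1]), -66.3)
  pointer 275 -164.56 [408.9 300.7  11.1]
1 top 226 [(-105, 49), (-70, 10), (-65, 9), (-25, 17), (-15, 9), (15, 54), (135, 34)]
  wall 16.4 54 17.05 line 17.74 off 1.1
  wall 136.4 36 137.34 line -40.31 off -2.2
  wall -103.6 50 -101.95 line 77.72 off 0.5
  hub 189 (array([492.7, 321.5]), array([40.2, 41.2]), -41.5)
  pointer 173 -163.3 [408.6 297.3  11.1]
1 side 658 [(-180, 38), (-175, 18), (-160, 25), (-105, 73), (-60, 19), (-55, 13), (-25, 23), (-20, 21), (-15, 22), (-10, 12), (15, 125), (20, 17), (55, 18), (90, 9), (95, 16), (100, 16), (105, 14), (135, 131)]
  wall 16.4 143 18.52 line 17.63 off -1.3
  wall 136.4 131 137.11 line -42.64 off -0.3
  wall -103.6 73 -103.34 line 77.6 off -1.4
  hub 296 (array([492.2, 324.3]), array([40.1, 41.5]), 62.6)
  pointer 270 -164.47 [408.1 300.2  10.9]
```

Request:
{"fn": "step_arm", "kwargs": {"plan": [{"dp": [-0.1, 0, 0], "twist": [0, 0, 0.25], "grip": 0.1}, {"dp": [0, 0, 0], "twist": [0, 0, 0.0], "grip": 0.1}, {"dp": [0, 0, 0], "twist": [0, 0, 0.0], "grip": 0.1}, {"dp": [0, 0, 0], "twist": [0, 0, 0.0], "grip": 0.7}, {"dp": [0, 0, 0], "twist": [0, 0, 0.0], "grip": 0.7}, {"dp": [0, 0, 0], "twist": [0, 0, 0.0], "grip": 0.7}, {"dp": [0, 0, -1], "twist": [0, 0, 0], "grip": 0.7}, {"dp": [0, 0, -1], "twist": [0, 0, 0], "grip": 0.7}, {"dp": [0, 0, -1], "twist": [0, 0, 0], "grip": 0.7}, {"dp": [0, 0, -1], "twist": [0, 0, 0], "grip": 0.7}]}}

```text
time_s: 12.62
position: [571.7, 344.3, 164.7]
tool_rot: [-3.112, -0.428, -0.0]
contact_force: [-0.4, 0.5, -1.3]
grip_width: 59.7
grasp_force: 0.0
```

```bash
python3 - <<'E'
from h import *
A=np.array([572.5,346.3])
for n in ("side","top"):
    im,d=vision.get_image(n); np.savez(f"pics/{n}2.npz",im=im,d=d)
    c=cam(n); X=cloud(c,d); P=X.reshape(-1,3)
    w=P[:,:2]-A; rr=np.hypot(*w.T); an=np.degrees(np.arctan2(w[:,1],w[:,0]))
    m=(abs(P[:,2]-44)<3)&(rr>40)&(rr<132)
    for c0 in (16.4,136.4,-103.6):
        q=m&(abs((an-c0+180)%360-180)<9)
        if q.sum()>10: v=w[q]; vx,vy,x0,y0=cv2.fitLine(v.astype(np.float32),cv2.DIST_HUBER,0,.01,.01).ravel(); print("  wall",c0,q.sum(),"line",round(np.degrees(np.arctan2(vy,vx)),2))
    m=(rr>55)&(rr<115)&(P[:,2]>55)&(P[:,2]<66); print("  hub",m.sum(),rect(P[m]))
    m=(abs(P[:,2]-83)<4)&(rr<35);  print("  handle",m.sum(),rect(P[m]) if m.sum()>20 else 0)
go([491,322.6,110],-73.6)
E
```

```text
wall 16.4 133 line 15.89
  wall 136.4 128 line -43.81
  wall -103.6 74 line 75.56
  hub 302 (array([491.8, 327.1]), array([40.5, 41. ]), -31.4)
  handle 300 (array([571.3, 347.5]), array([16.3, 58.8]), 16.0)
  wall 16.4 32 line 15.23
  wall 136.4 61 line -43.02
  wall -103.6 43 line 75.68
  hub 178 (array([492.4, 325. ]), array([39.5, 41.1]), 89.8)
  handle 121 (array([567.5, 344.1]), array([14.1, 47.2]), 16.0)
head -74.3 rz -0.12 dp after [-3.42 -0.05  2.27] before [-3.42 -0.01  2.27] tilt [-0.005   0.0014] q [-0.43  0.42 -0.25  1.49  0.11  1.24 -1.98] t 12.725
```

```bash
python3 -c "
from h import *
go([492,325.6,37.5],-74.3)"
```

```text
head -74.3 rz -0.0 dp after [-3.36 -0.11  5.17] before [-3.36 -0.11  5.17] tilt [-0.005   0.0014] q [-0.43  0.42 -0.25  1.49  0.11  1.24 -1.98] t 12.725
```

Request:
{"fn": "step_arm", "kwargs": {"plan": [{"dp": [-0.84, -0.03, 0], "twist": [0, 0, 0], "grip": 0.8}, {"dp": [-0.84, -0.03, 0], "twist": [0, 0, 0], "grip": 0.8}, {"dp": [-0.84, -0.03, 0], "twist": [0, 0, 0], "grip": 0.8}, {"dp": [-0.84, -0.02, 0], "twist": [0, 0, 0], "grip": 0.8}, {"dp": [0, 0, 1], "twist": [0, 0, 0], "grip": 0.8}, {"dp": [0, 0, 1], "twist": [0, 0, 0], "grip": 0.8}, {"dp": [0, 0, 1], "twist": [0, 0, 0], "grip": 0.8}, {"dp": [0, 0, 0], "twist": [0, 0, 0], "grip": 0.8}]}}

```text
time_s: 13.72
position: [488.6, 323.2, 86.4]
tool_rot: [3.11, 0.428, -0.006]
contact_force: [0.6, 0.5, 1.4]
grip_width: 68.4
grasp_force: 0.0
```

```bash
python3 - <<'E'
from h import *
go([492,325.6,37.5],-74.3)
c=cam("wrist"); im,d=vision.get_image("wrist"); np.savez("pics/w2.npz",im=im,d=d)
cv2.imwrite("pics/w2.png",im[:,:,::-1])
E
```

```text
head -74.3 rz -0.0 dp after [ 0.17 -0.06  1.96] before [ 0.17 -0.06  1.96] tilt [ 0.0042 -0.0014] q [-0.44  0.34 -0.27  1.77  0.1   1.04 -2.04] t 13.725
```

View pics/w2.png

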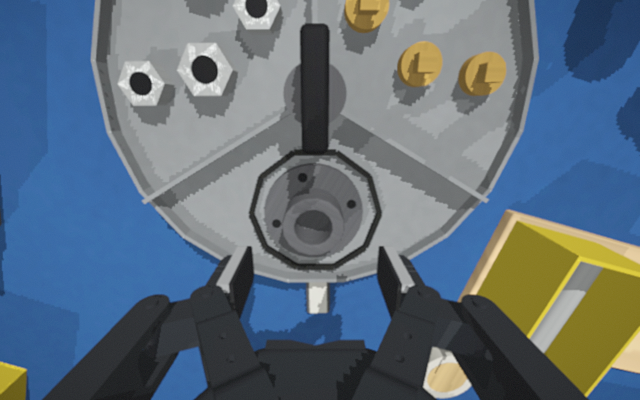

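The wrist view shows the handle (315,90), hub bore (314,224) and pointer tip (317,297) on one line, so the compartment is aligned. I'll get the hub centre by casting the ray for (314,224) onto z=60.

```bash
python3 - <<'E'
from h import *
c=cam("wrist"); im,d=load("w","2"); P=cloud(c,d).reshape(-1,3)
q=plane(c,[[314,224]],60)[0]; print(q.round(1))
m=(np.hypot(*(P[:,:2]-[491,324]).T)<45)&(P[:,2]>56)&(P[:,2]<64); print(m.sum(),rect(P[m]))
go([q[0],q[1],38],-74.3)
E
```

```text
[494.5 326.1  60. ]
2043 (array([493. , 326.7]), array([40.7, 40.8]), 41.1)
head -74.3 rz -0.0 dp after [ 0.23 -0.03  2.  ] before [ 0.23 -0.03  2.  ] tilt [ 0.002  -0.0005] q [-0.44  0.34 -0.27  1.77  0.1   1.04 -2.04] t 13.775
```

Request:
{"fn": "step_arm", "kwargs": {"plan": [{"dp": [0.18, -0.04, 0.5], "twist": [0, 0, 0], "grip": 0.8}, {"dp": [0, 0, 0.8], "twist": [0, 0, 0], "grip": 0.8}, {"dp": [0, 0, 0.6], "twist": [0, 0, 0], "grip": 0.8}, {"dp": [0, 0, 0], "twist": [0, 0, 0], "grip": 0.8}, {"dp": [0, 0, 0], "twist": [0, 0, 0], "grip": 0.3}, {"dp": [0, 0, 0], "twist": [0, 0, 0], "grip": 0.3}, {"dp": [0, 0, 0], "twist": [0, 0, 0], "grip": 0.3}, {"dp": [0, 0, 0], "twist": [0, 0, 0], "grip": 0.3}, {"dp": [0, 0, 0], "twist": [0, 0, 0], "grip": 0.3}], "force": 50}}

```text
time_s: 14.9
position: [494.4, 326.9, 42.3]
tool_rot: [-3.112, -0.429, -0.002]
contact_force: [-1.4, -0.2, 6.4]
grip_width: 40.6
grasp_force: 50.8
```

Request:
{"fn": "step_arm", "kwargs": {"plan": [{"dp": [0, 0, -0.5], "twist": [0, 0, 0], "grip": 0.3}, {"dp": [0, 0, -1], "twist": [0, 0, 0], "grip": 0.3}, {"dp": [0, 0, -1], "twist": [0, 0, 0.6], "grip": 0.3}, {"dp": [0, 0, -1], "twist": [0, 0, 0.7], "grip": 0.3}, {"dp": [0, 0, -1], "twist": [0, 0, 0.7], "grip": 0.3}, {"dp": [0, 0, -0.5], "twist": [0, 0, 0.6], "grip": 0.3}, {"dp": [0, 0.5, 0], "twist": [0, 0, 0], "grip": 0.3}, {"dp": [0, 1, 0], "twist": [0, 0, 0], "grip": 0.3}, {"dp": [0, 1, 0], "twist": [0, 0, 0], "grip": 0.3}, {"dp": [0, 1, 0], "twist": [0, 0, 0], "grip": 0.3}]}}

```text
time_s: 16.15
position: [493.6, 236.9, 165.5]
tool_rot: [3.141, 0.004, -0.002]
contact_force: [0.4, 0.6, -2.8]
grip_width: 40.3
grasp_force: 51.0
```

Request:
{"fn": "step_arm", "kwargs": {"plan": [{"dp": [-0.1, 1, 0], "twist": [0, 0, 0], "grip": 0.3}, {"dp": [-0.1, 1, 0], "twist": [0, 0, 0], "grip": 0.3}, {"dp": [-0.1, 1, 0], "twist": [0, 0, 0], "grip": 0.3}, {"dp": [-0.1, 1, 0], "twist": [0, 0, 0], "grip": 0.3}, {"dp": [-0.1, 1, 0], "twist": [0, 0, 0], "grip": 0.3}, {"dp": [-0.1, 1, 0], "twist": [0, 0, 0], "grip": 0.3}, {"dp": [-0.1, 1, 0], "twist": [0, 0, 0], "grip": 0.3}, {"dp": [-0.1, 1, 0], "twist": [0, 0, 0], "grip": 0.3}, {"dp": [-0.1, 1, 0], "twist": [0, 0, 0], "grip": 0.3}, {"dp": [-0.1, 1, 0], "twist": [0, 0, 0], "grip": 0.3}]}}

```text
time_s: 17.4
position: [468.4, -12.6, 165.6]
tool_rot: [3.142, 0.004, -0.002]
contact_force: [-0.4, -0.4, -2.2]
grip_width: 40.6
grasp_force: 51.0
```

```bash
python3 - <<'E'
from h import *
go([464.5,-86,40],-90); s=r.state(); print(s["position"].round(1),s["grip_width"],s["grasp_force"],s["contact_force"].round(1))
E
```

```text
head -89.9 rz 0.02 dp after [-0.15  2.93  5.03] before [-0.16  2.93  5.03] tilt [ 0.0012 -0.0001] q [-0.08  0.02  0.01  1.98 -0.    1.15 -1.64] t 17.4
[468.4 -12.6 165.6] 40.57086281319931 50.95604555681348 [-0.4 -0.4 -2.2]
```

Request:
{"fn": "step_arm", "kwargs": {"plan": [{"dp": [-0.1, 1, 0], "twist": [0, 0, 0], "grip": 0.3}, {"dp": [-0.05, 1, 0], "twist": [0, 0, 0], "grip": 0.3}, {"dp": [0, 0.93, 0], "twist": [0, 0, 0], "grip": 0.3}, {"dp": [0, 0, 1], "twist": [0, 0, 0], "grip": 0.3}, {"dp": [0, 0, 1], "twist": [0, 0, 0], "grip": 0.3}, {"dp": [0, 0, 1], "twist": [0, 0, 0], "grip": 0.3}, {"dp": [0, 0, 1], "twist": [0, 0, 0], "grip": 0.3}, {"dp": [0, 0, 0.8], "twist": [0, 0, 0], "grip": 0.3}, {"dp": [0, 0, 0], "twist": [0, 0, 0], "grip": 0.3}]}}

```text
time_s: 18.52
position: [463.6, -84.7, 44.7]
tool_rot: [-3.141, -0.003, 0.006]
contact_force: [-0.4, -0.7, -2.7]
grip_width: 40.5
grasp_force: 51.0
```

```bash
python3 - <<'E'
from h import *
go([464.5,-86,29],-90); print(r.state()["position"])
for n in ("side","top","wrist"):
    im,d=vision.get_image(n); np.savez(f"pics/{n}3.npz",im=im,d=d); c=cam(n)
    P=cloud(c,d).reshape(-1,3); dk=(im.max(2)<90).ravel()
    m=dk&(abs(P[:,0]-464.5)<45)&(abs(P[:,1]+86)<45)&(P[:,2]>30)&(P[:,2]<42); print(n,m.sum(),rect(P[m]) if m.sum()>20 else 0)
    hi=(P[:,2]>60)&(P[:,2]<80)&(P[:,0]>395)&(P[:,0]<535)
    for a,b in ((60,165),(-335,-230)):
        q=hi&(P[:,1]>a)&(P[:,1]<b); print("  box",q.sum(),rect(P[q]) if q.sum()>20 else 0)
im,d=load("wrist",3); cv2.imwrite("pics/w3.png",im[:,:,::-1])
E
```

```text
head -89.9 rz 0.02 dp after [0.04 0.05 0.63] before [0.04 0.05 0.63] tilt [0.0041 0.0002] q [ 0.01  0.17  0.08  2.09 -0.02  0.89 -1.47] t 18.525
[463.63373876 -84.66381502  44.68352351]
side 200 (array([456.8, -74.1]), array([54.9, 73.2]), 27.1)
  box 771 (array([464.6, 117.1]), array([ 86.1, 120. ]), 0.0)
  box 215 (array([ 464.6, -282.4]), array([ 86.5, 119.5]), -0.1)
top 45 (array([452.6, -56.5]), array([10.7, 45.1]), 25.3)
  box 217 (array([465.3, 115.4]), array([ 80.2, 121.8]), 0.6)
  box 224 (array([ 478.1, -316.6]), array([ 60.1, 136.4]), 28.8)
wrist 4145 (array([467. , -84.8]), array([67.1, 71.4]), -89.7)
  box 3563 (array([451.2,  76.9]), array([ 6.3, 94.2]), -0.5)
  box 4709 (array([ 461.3, -244.7]), array([  7. , 114.3]), 0.8)
```

View pics/w3.png

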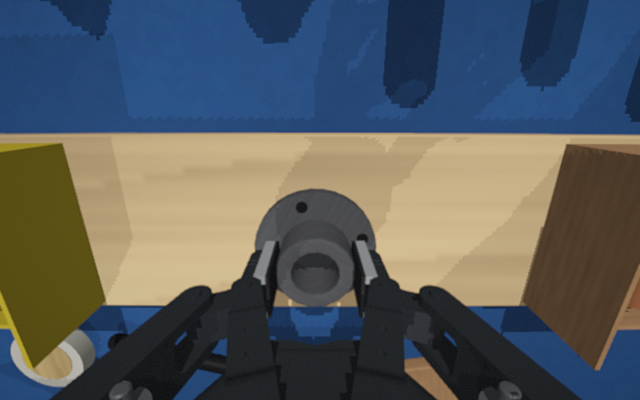

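The wrist view shows the flange held over the board's middle (plate about (315,240)), between the yellow bin's inner face (x≈105) and the carton's (x≈525). Measured, it is at about (465, −84.8) against a board centre near (464.6, −84.5), so I'll lower straight down and release.

Request:
{"fn": "step_arm", "kwargs": {"plan": [{"dp": [0, 0, 0.3], "twist": [0, -0.04, 0], "grip": 0.3}, {"dp": [0, 0, 0.32], "twist": [0, 0, 0], "grip": 0.3}, {"dp": [0, 0, 0.04], "twist": [0, 0, 0], "grip": 0.3}, {"dp": [0, 0, 0], "twist": [0, 0, 0], "grip": 0.3}, {"dp": [0, 0, 0], "twist": [0, 0, 0], "grip": 0.7}, {"dp": [0, 0, 0], "twist": [0, 0, 0], "grip": 0.7}, {"dp": [0, 0, 0], "twist": [0, 0, 0], "grip": 0.7}]}}

```text
time_s: 19.55
position: [466.1, -84.2, 30.1]
tool_rot: [-3.142, -0.003, 0.006]
contact_force: [-0.2, 0.0, -0.1]
grip_width: 59.8
grasp_force: 0.0
```

Request:
{"fn": "step_arm", "kwargs": {"plan": [{"dp": [0, 0, -0.6], "twist": [0, 0, 0], "grip": 0.7}, {"dp": [0, 0, -1], "twist": [0, 0, 0], "grip": 0.7}, {"dp": [0, 0, -1], "twist": [0, 0, 0], "grip": 0.7}, {"dp": [0, 0, -1], "twist": [0, 0, 0], "grip": 0.7}, {"dp": [0, 0, -1], "twist": [0, 0, 0], "grip": 0.7}, {"dp": [1, -0.2, -0.5], "twist": [0, 0, -1], "grip": 0.7}, {"dp": [1, -0.2, 0], "twist": [0, 0, -1], "grip": 0.7}, {"dp": [1, -0.2, 0], "twist": [0, 0, -1], "grip": 0.7}, {"dp": [1, -0.2, 0], "twist": [0, 0, -1], "grip": 0.7}, {"dp": [1, -0.2, 0], "twist": [0, 0, -1], "grip": 0.7}]}}

```text
time_s: 20.8
position: [582.9, -34.0, 158.1]
tool_rot: [-3.032, -0.82, 0.005]
contact_force: [-0.1, -0.0, -0.1]
grip_width: 59.7
grasp_force: 0.0
```

```bash
python3 - <<'E'
from h import *
print(r.state()["position"].round(1)); go([672.4,54.7,150],60); go([672.4,54.7,150],-120)
E
```

```text
[582.9 -34.  158.1]
head -59.7 rz -19.96 dp after [-1.32  4.86  0.32] before [ 4.88 -1.26  0.31] tilt [0.0029 0.0015] q [-0.04  0.25  0.02  1.72 -0.01  1.17 -1.06] t 20.8
head -59.7 rz 10.04 dp after [ 1.33 -4.86  0.33] before [ 4.88 -1.26  0.31] tilt [0.0029 0.0015] q [-0.04  0.25  0.02  1.72 -0.01  1.17 -1.06] t 20.8
```

Request:
{"fn": "step_arm", "kwargs": {"plan": [{"dp": [0.976, -0.25, 0], "twist": [0, 0, 0], "grip": 0.7}, {"dp": [0.976, -0.25, 0], "twist": [0, 0, 0], "grip": 0.7}, {"dp": [0.976, -0.25, 0], "twist": [0, 0, 0], "grip": 0.7}, {"dp": [0.976, -0.25, 0], "twist": [0, 0, 0], "grip": 0.7}, {"dp": [0.976, -0.25, 0], "twist": [0, 0, 0], "grip": 0.7}, {"dp": [0, 0, 0], "twist": [0, 0, -1], "grip": 0.7}, {"dp": [0, 0, 0], "twist": [0, 0, -1], "grip": 0.7}, {"dp": [0, 0, 0], "twist": [0, 0, -1], "grip": 0.7}, {"dp": [0, 0, 0], "twist": [0, 0, -1], "grip": 0.7}, {"dp": [0, 0, 0], "twist": [0, 0, -1], "grip": 0.7}]}}

```text
time_s: 22.05
position: [672.0, 54.0, 157.7]
tool_rot: [-2.715, -1.577, 0.005]
contact_force: [0.5, -0.4, -0.6]
grip_width: 59.4
grasp_force: 0.0
```

Request:
{"fn": "step_arm", "kwargs": {"plan": [{"dp": [0, 0, 0], "twist": [0, 0, -1], "grip": 0.7}, {"dp": [0, 0, 0], "twist": [0, 0, -1], "grip": 0.7}, {"dp": [0, 0, 0], "twist": [0, 0, -1], "grip": 0.7}, {"dp": [0, 0, 0], "twist": [0, 0, -1], "grip": 0.7}, {"dp": [0, 0, 0], "twist": [0, 0, -1], "grip": 0.7}, {"dp": [0, 0, 0], "twist": [0, 0, -1], "grip": 0.7}, {"dp": [0, 0, 0], "twist": [0, 0, -1], "grip": 0.7}, {"dp": [0, 0, 0], "twist": [0, 0, -1], "grip": 0.7}, {"dp": [0, 0, 0], "twist": [0, 0, -1], "grip": 0.7}, {"dp": [0, 0, 0], "twist": [0, 0, -1], "grip": 0.7}]}}

```text
time_s: 23.3
position: [672.0, 53.9, 157.7]
tool_rot: [-1.563, -2.722, 0.003]
contact_force: [0.2, -0.7, 0.5]
grip_width: 59.7
grasp_force: 0.0
```

Request:
{"fn": "step_arm", "kwargs": {"plan": [{"dp": [0, 0, 0], "twist": [0, 0, -1], "grip": 0.7}, {"dp": [0, 0, 0], "twist": [0, 0, -1], "grip": 0.7}, {"dp": [0, 0, 0.6], "twist": [0, 0, -1], "grip": 0.7}, {"dp": [0, 0, 0.6], "twist": [0, 0, -1], "grip": 0.7}, {"dp": [0, 0, 0.6], "twist": [0, 0, -1], "grip": 0.7}, {"dp": [0, 0, 0], "twist": [0, 0, 0], "grip": 0.7}, {"dp": [0, 0, 0], "twist": [0, 0, 0], "grip": 0.7}]}}

```text
time_s: 24.18
position: [672.2, 54.0, 112.7]
tool_rot: [-0.814, -3.031, 0.001]
contact_force: [0.1, 0.5, -0.2]
grip_width: 59.7
grasp_force: 0.0
```

```bash
python3 - <<'E'
from h import *
c=cam("wrist"); go([672.4,54.7,20],60); im,d=vision.get_image("wrist"); np.savez("pics/wrist4.npz",im=im,d=d); cv2.imwrite("pics/w4.png",im[:,:,::-1])
P=cloud(c,d).reshape(-1,3)
m=(abs(P[:,0]-656)<55)&(abs(P[:,1]-64)<55)&(P[:,2]>8)&(P[:,2]<40)&(im.min(2)>100).ravel(); print(m.sum(),rect(P[m]))
m&=P[:,2]>26; print(rect(P[m]),P[m].mean(0))
# flange as placed, from side and top
for n in ("top","side"):
    im,d=vision.get_image(n); np.savez(f"pics/{n}4.npz",im=im,d=d); P=cloud(cam(n),d).reshape(-1,3)
    f=(abs(P[:,0]-465)<55)&(abs(P[:,1]+85)<55); dk=(im.max(2)<110).ravel()
    for a,b in ((41,52),(16,24)):
        m=f&dk&(P[:,2]>a)&(P[:,2]<b); print(n,m.sum(),rect(P[m]) if m.sum()>20 else 0)
E
```

```text
head 59.9 rz -0.01 dp after [-0.    0.03  3.71] before [-0.    0.03  3.71] tilt [-0.0026  0.0016] q [ 0.12  0.49 -0.36  1.52  0.18  1.17  0.77] t 24.175
4440 (array([653.4,  64.5]), array([61.2, 70.2]), 59.8)
(array([654.,  64.]), array([59.7, 70.1]), 59.2) [648.26992376  67.57523023  31.37324482]
top 0 0
top 0 0
side 65 (array([461.2, -79. ]), array([32.4, 36.3]), 64.4)
side 202 (array([462.6, -78.3]), array([64.8, 72. ]), -1.5)
```

View pics/w4.png

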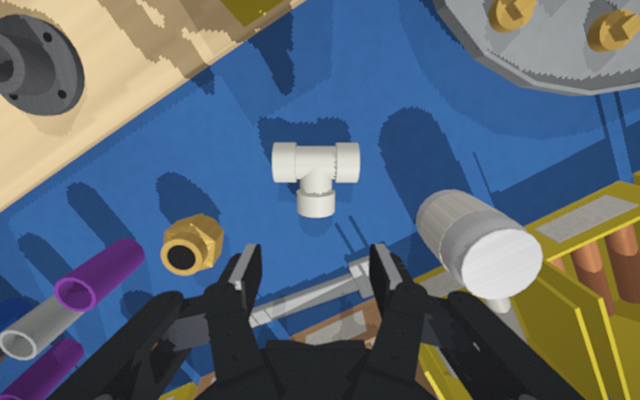

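The wrist view shows the tee at (316,175), with its branch pointing at the fingers (316,210). The jar at (480,240) is clear of the fingers. The tee centre measures (653.5, 64.3), with run along 59.6°.

Request:
{"fn": "step_arm", "kwargs": {"plan": [{"dp": [0.055, -0.02, 1], "twist": [0, 0, 0], "grip": 0.7}, {"dp": [0, 0, 1], "twist": [0, 0, 0], "grip": 0.7}, {"dp": [0, 0, 1], "twist": [0, 0, 0], "grip": 0.7}, {"dp": [0, 0, 0.8], "twist": [0, 0, 0], "grip": 0.7}, {"dp": [0, 0, 0.38], "twist": [0, 0, 0], "grip": 0.7}, {"dp": [0, 0, 0], "twist": [0, 0, 0], "grip": 0.3}, {"dp": [0, 0, 0], "twist": [0, 0, 0], "grip": 0.3}, {"dp": [0, 0, 0], "twist": [0, 0, 0], "grip": 0.3}, {"dp": [0, 0, 0], "twist": [0, 0, 0], "grip": 0.3}, {"dp": [0, 0, 0], "twist": [0, 0, 0], "grip": 0.3}], "force": 30}}

```text
time_s: 25.58
position: [670.5, 54.3, 7.7]
tool_rot: [-0.81, -3.032, 0.001]
contact_force: [-0.5, -0.4, 3.8]
grip_width: 33.2
grasp_force: 30.2
```

Request:
{"fn": "step_arm", "kwargs": {"plan": [{"dp": [0, 0, -0.5], "twist": [0, 0, 0], "grip": 0.3}, {"dp": [0, 0, -1], "twist": [0, 0, 0], "grip": 0.3}, {"dp": [0, 0, -1], "twist": [0, 0, 1], "grip": 0.3}, {"dp": [0, 0, -1], "twist": [0, 0, 1], "grip": 0.3}, {"dp": [0, 0, -1], "twist": [0, 0, 1], "grip": 0.3}, {"dp": [0, 0, -1], "twist": [0, 0, 1], "grip": 0.3}, {"dp": [0, 0, -0.5], "twist": [0, 0, 1], "grip": 0.3}, {"dp": [0, 0, 0], "twist": [0, 0, 1], "grip": 0.3}, {"dp": [0, 0, 0], "twist": [0, 0, 1], "grip": 0.3}, {"dp": [0, 0, 0], "twist": [0, 0, 1], "grip": 0.3}]}}

```text
time_s: 26.82
position: [670.3, 54.4, 157.6]
tool_rot: [-1.977, -2.437, 0.004]
contact_force: [-0.6, -0.5, -0.6]
grip_width: 32.5
grasp_force: 29.8
```

Request:
{"fn": "step_arm", "kwargs": {"plan": [{"dp": [0, 0, 0], "twist": [0, 0, 1], "grip": 0.3}, {"dp": [0, 0, 0], "twist": [0, 0, 1], "grip": 0.3}, {"dp": [0, 0, 0], "twist": [0, 0, 0], "grip": 0.3}]}}

```text
time_s: 27.2
position: [670.4, 54.5, 157.5]
tool_rot: [-2.217, -2.222, 0.005]
contact_force: [-0.7, -0.2, -0.5]
grip_width: 33.0
grasp_force: 29.8
```

```bash
python3 - <<'E'
from h import *
go([464.6,-4.7,50],0); print(r.state()["grip_width"])
for n in ("top",):
    im,d=vision.get_image(n); P=cloud(cam(n),d).reshape(-1,3)
    f=(abs(P[:,0]-465)<60)&(abs(P[:,1]+85)<60)
    for a,b in ((41,52),(16,26)):
        m=f&(P[:,2]>a)&(P[:,2]<b); print(n,m.sum(),rect(P[m]) if m.sum()>20 else 0)
E
```

```text
head 0.1 rz 0.02 dp after [-2.37 -8.21  4.33] before [-2.35 -8.22  4.33] tilt [-0.0001  0.0042] q [-0.01  0.43 -0.18  1.48  0.08  1.24 -0.2 ] t 27.2
32.950265629144674
top 0 0
top 3 0
```

Request:
{"fn": "step_arm", "kwargs": {"plan": [{"dp": [-0.26, -0.91, 0], "twist": [0, 0, 0], "grip": 0.3}, {"dp": [-0.26, -0.91, 0], "twist": [0, 0, 0], "grip": 0.3}, {"dp": [-0.26, -0.91, 0], "twist": [0, 0, 0], "grip": 0.3}, {"dp": [-0.26, -0.91, 0], "twist": [0, 0, 0], "grip": 0.3}, {"dp": [-0.26, -0.91, 0], "twist": [0, 0, 0], "grip": 0.3}, {"dp": [-0.26, -0.91, 0], "twist": [0, 0, 0], "grip": 0.3}, {"dp": [-0.26, -0.91, 0], "twist": [0, 0, 0], "grip": 0.3}, {"dp": [-0.26, -0.91, 0], "twist": [0, 0, 0], "grip": 0.3}, {"dp": [-0.26, -0.91, 0], "twist": [0, 0, 0], "grip": 0.3}, {"dp": [0, 0, 0], "twist": [0, 0, 0], "grip": 0.3}]}}

```text
time_s: 28.5
position: [464.9, -5.0, 158.3]
tool_rot: [-2.216, -2.223, 0.005]
contact_force: [0.6, -0.3, -0.8]
grip_width: 32.7
grasp_force: 30.1
```

```bash
python3 - <<'E'
from h import *
go([464.6,-4.7,50],0); print(r.state()["grip_width"])
c=cam("wrist"); im,d=vision.get_image("wrist"); np.savez("pics/wrist5.npz",im=im,d=d); cv2.imwrite("pics/w5.png",im[:,:,::-1])
P=cloud(c,d).reshape(-1,3); dk=(im.max(2)<130).ravel()&(im.max(2).ravel()>30)
f=(abs(P[:,0]-465)<60)&(abs(P[:,1]+85)<60)
for a,b in ((41,52),(15,26)):
    m=f&(P[:,2]>a)&(P[:,2]<b)&dk; print(m.sum(),rect(P[m]) if m.sum()>20 else 0)
m=(P[:,2]>8)&(P[:,2]<17)&(im[...,0].ravel()>120); print("board",m.sum(),rect(P[m]))
E
```

```text
head 0.2 rz 0.03 dp after [0.02 0.01 4.33] before [0.02 0.01 4.33] tilt [0.0005 0.0039] q [ 0.09  0.03 -0.18  1.98  0.01  1.14 -0.09] t 28.5
32.72156439200085
0 0
31 (array([463.2, -66.4]), array([10.3, 65. ]), -0.9)
board 23934 (array([515.4, -34.1]), array([461.8, 805.2]), -7.6)
```

View pics/w5.png

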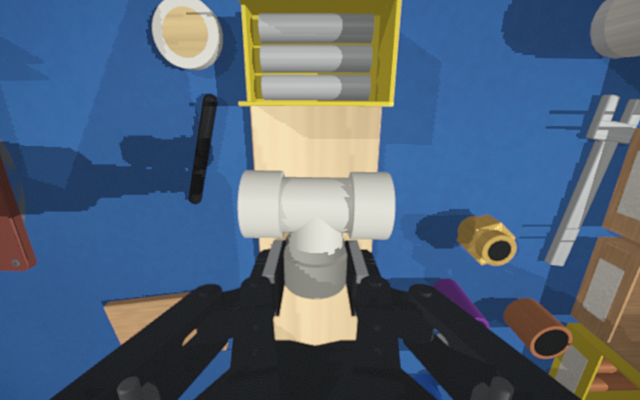

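The wrist view shows the tee held over the board (run (316,205), branch towards the flange), with the bin's front edge at v≈104. I'll lower it to the board.

Request:
{"fn": "step_arm", "kwargs": {"plan": [{"dp": [0, 0, 1], "twist": [0, 0, 0], "grip": 0.3}, {"dp": [0, 0, 1], "twist": [0, 0, 0], "grip": 0.3}, {"dp": [0, 0, 1], "twist": [0, 0, 0], "grip": 0.3}, {"dp": [0, 0, 1], "twist": [0, 0, 0], "grip": 0.3}, {"dp": [0, 0, 0.8], "twist": [0, 0, 0], "grip": 0.3}, {"dp": [0, 0, 0.5], "twist": [0, 0, 0], "grip": 0.3}, {"dp": [0, 0, 0.15], "twist": [0, 0, 0], "grip": 0.3}, {"dp": [0, 0, 0], "twist": [0, 0, 0], "grip": 0.3}, {"dp": [0, 0, 0.0], "twist": [0, 0, 0], "grip": 0.3}]}}

```text
time_s: 29.68
position: [465.9, -4.5, 22.3]
tool_rot: [-2.218, -2.222, 0.003]
contact_force: [-0.5, 0.6, -0.9]
grip_width: 32.6
grasp_force: 30.1
```

```bash
python3 - <<'E'
from h import *
go([464.6,-4.7,20.3],0); s=r.state(); print(s["position"].round(1),s["contact_force"].round(1))
E
```

```text
head 0.1 rz 0.02 dp after [-0.01 -0.05  0.08] before [-0.01 -0.05  0.08] tilt [-0.0001  0.0029] q [ 0.08  0.2  -0.18  2.11  0.05  0.84 -0.13] t 29.675
[465.9  -4.5  22.3] [-0.5  0.6 -0.9]
```

Request:
{"fn": "step_arm", "kwargs": {"plan": [{"dp": [0, -0.05, 0.05], "twist": [0, 0, 0], "grip": 0.3}, {"dp": [0, 0, 0.05], "twist": [0, 0, 0], "grip": 0.3}, {"dp": [0, 0, 0], "twist": [0, 0, 0], "grip": 0.65}, {"dp": [0, 0, 0], "twist": [0, 0, 0], "grip": 0.65}, {"dp": [0, 0, 0], "twist": [0, 0, 0], "grip": 0.65}, {"dp": [0, 0, -0.5], "twist": [0, 0, 0], "grip": 0.65}, {"dp": [0, 0, -1], "twist": [0, 0, 0], "grip": 0.65}, {"dp": [0, 0, -1], "twist": [0, 0, 0], "grip": 0.65}, {"dp": [0, 0, -1], "twist": [0, 0, 0], "grip": 0.65}, {"dp": [0, 0, -1], "twist": [0, 0, 0], "grip": 0.65}]}}

```text
time_s: 30.92
position: [464.6, -4.4, 133.4]
tool_rot: [-2.218, -2.222, 0.004]
contact_force: [0.0, 0.2, -0.5]
grip_width: 55.5
grasp_force: 0.0
```

```bash
python3 - <<'E'
from h import *
go([650.8,-61.2,130],0)
im,d=load("top",0); P=cloud(cam("top"),d).reshape(-1,3)
m=(abs(P[:,0]-650)<35)&(abs(P[:,1]+61)<35)&(P[:,2]>32)&(P[:,2]<44); print("hex",m.sum(),rect(P[m])); q=P[m][:,:2]
Q=P[(abs(P[:,0]-650)<35)&(abs(P[:,1]+61)<35)&(P[:,2]>32)][:,:2]
for a in range(0,60,5):
    w=[np.ptp(Q@[np.cos(np.radians(a+k)),np.sin(np.radians(a+k))]) for k in (0,60,120)]; print(a,np.round(w,1),end=" | ")
E
```

```text
head 0.1 rz 0.02 dp after [-2.27  7.45  0.11] before [-2.28  7.44  0.11] tilt [-0.0001  0.0034] q [ 0.09  0.05 -0.18  2.01  0.01  1.08 -0.09] t 30.925
hex 121 (array([650.6, -60.8]), array([43.9, 48.2]), -45.2)
0 [46.6 46.5 46.4] | 5 [47.6 47.4 47.2] | 10 [48.3 48.  47.9] | 15 [48.6 48.2 48.2] | 20 [48.6 48.  48.2] | 25 [48.2 47.5 47.8] | 30 [47.5 46.8 47. ] | 35 [46.4 46.4 46.4] | 40 [45.2 45.7 45.7] | 45 [43.9 44.8 44.8] | 50 [44.4 44.6 44.6] | 55 [45.2 45.3 45.7] |
```

Request:
{"fn": "step_arm", "kwargs": {"plan": [{"dp": [0, 0, 0], "twist": [0, 0, 1], "grip": 0.85}, {"dp": [0, 0, 0], "twist": [0, 0, 1.0], "grip": 0.85}, {"dp": [-0.06, 0.97, 0], "twist": [0, 0, 0.2], "grip": 0.85}, {"dp": [-0.06, 0.97, 0], "twist": [0, 0, 0], "grip": 0.85}, {"dp": [-0.07, 0.97, 0], "twist": [0, 0, 0], "grip": 0.85}, {"dp": [-0.07, 0.97, 0], "twist": [0, 0, 0], "grip": 0.85}, {"dp": [-0.07, 0.97, 0], "twist": [0, 0, 0], "grip": 0.85}, {"dp": [-0.07, 0.97, 0], "twist": [0, 0, 0], "grip": 0.85}, {"dp": [-0.07, 0.97, 0], "twist": [0, 0, 0], "grip": 0.85}, {"dp": [-0.07, 0.97, 0], "twist": [0, 0, 0], "grip": 0.85}]}}

```text
time_s: 32.17
position: [651.3, -61.4, 131.7]
tool_rot: [-2.458, -1.952, 0.005]
contact_force: [-0.4, -0.2, 0.2]
grip_width: 72.5
grasp_force: 0.0
```

```bash
python3 - <<'E'
from h import *
c=cam("wrist"); go([650.8,-61.2,12],-13); im,d=vision.get_image("wrist"); np.savez("pics/wrist6.npz",im=im,d=d); cv2.imwrite("pics/w6.png",im[:,:,::-1])
P=cloud(c,d).reshape(-1,3); f=(abs(P[:,0]-650)<40)&(abs(P[:,1]+61)<40)
for a,b in ((48,57),(30,44)):
    m=f&(P[:,2]>a)&(P[:,2]<b); print(m.sum(),rect(P[m]) if m.sum()>20 else 0)
# placed parts
im,d=vision.get_image("top"); np.savez("pics/top6.npz",im=im,d=d); cv2.imwrite("pics/top6.png",cv2.resize(im[200:300,230:490,::-1],None,fx=3,fy=3))
E
```

```text
head -13.1 rz -0.02 dp after [ 0.   -0.    4.79] before [ 0.   -0.    4.79] tilt [0.0007 0.0038] q [ 0.12  0.41 -0.12  1.56  0.05  1.17 -0.24] t 32.175
1241 (array([648.7, -60.5]), array([33.2, 33.8]), 78.3)
830 (array([648.3, -60.5]), array([44.4, 49.8]), -43.0)
```

View pics/w6.png

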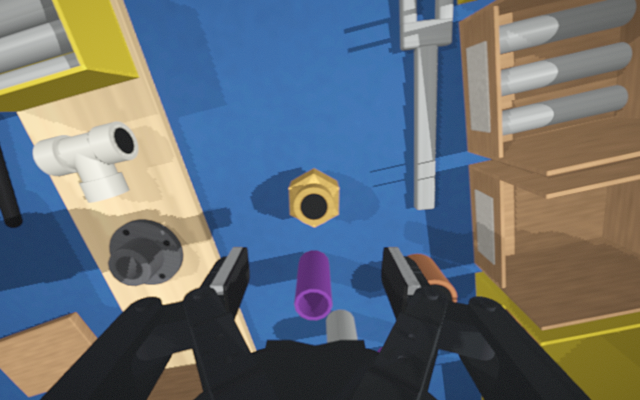

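View pics/top6.png

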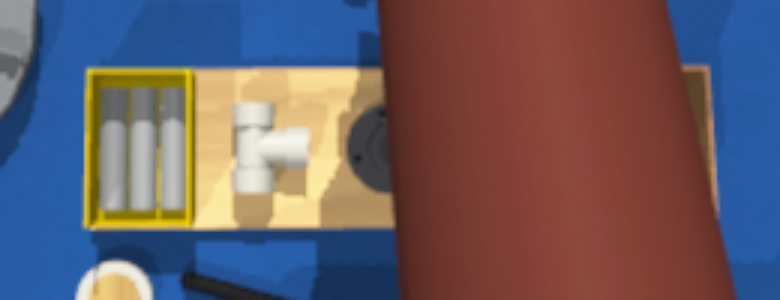

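The wrist view shows the union at (314,200) with its flats facing the fingers. The purple pipe at (314,285) lies outside the fingers' sweep. In the top crop the tee lies flat on the board at (265,148), between the bin and the flange at (383,150).

Request:
{"fn": "step_arm", "kwargs": {"plan": [{"dp": [0.01, -0.05, 1], "twist": [0, 0, 0], "grip": 0.85}, {"dp": [0, 0, 1], "twist": [0, 0, 0], "grip": 0.85}, {"dp": [0, 0, 1], "twist": [0, 0, 0], "grip": 0.85}, {"dp": [0, 0, 1], "twist": [0, 0, 0], "grip": 0.85}, {"dp": [0, 0, 0.85], "twist": [0, 0, 0], "grip": 0.85}, {"dp": [0, 0, 0], "twist": [0, 0, 0], "grip": 0.4}, {"dp": [0, 0, 0], "twist": [0, 0, 0], "grip": 0.4}, {"dp": [0, 0, 0], "twist": [0, 0, 0], "grip": 0.4}, {"dp": [0, 0, 0], "twist": [0, 0, 0], "grip": 0.4}], "force": 40}}

```text
time_s: 33.4
position: [649.2, -60.6, 10.2]
tool_rot: [-2.459, -1.952, 0.004]
contact_force: [-1.3, -0.3, 0.2]
grip_width: 43.3
grasp_force: 41.8
```

```bash
python3 - <<'E'
from h import *
s=r.state(); print(s["position"].round(1),s["grip_width"],s["grasp_force"])
im,d=load("top",6); P=cloud(cam("top"),d).reshape(-1,3); b=im.min(2).ravel()
m=(abs(P[:,0]-465)<45)&(P[:,1]>-40)&(P[:,1]<60)&(P[:,2]>20)&(P[:,2]<55); print("tee",m.sum(),rect(P[m]),P[m].max(0).round(1),P[m].min(0).round(1))
m=(abs(P[:,0]-465)<45)&(P[:,1]>-88)&(P[:,1]<-40)&(P[:,2]>16)&(P[:,2]<60); q=P[m]; print("flange part",m.sum(),q.max(0).round(1),q.min(0).round(1))
E
```

```text
[649.2 -60.6  10.2] 43.323454100720355 41.84253394603729
tee 559 (array([465.2,  14.4]), array([59.7, 68.5]), -0.6) [499.8  44.   51.2] [430.9 -15.6  31.4]
flange part 318 [502.6 -46.4  50.3] [429.9 -81.5  16.6]
```

Request:
{"fn": "step_arm", "kwargs": {"plan": [{"dp": [0, 0, -0.5], "twist": [0, 0, 0], "grip": 0.4}, {"dp": [0, 0, -1], "twist": [0, 0, 0], "grip": 0.4}, {"dp": [0, 0, -1], "twist": [0, 0, -0.7], "grip": 0.4}, {"dp": [0, 0, -1], "twist": [0, 0, -0.7], "grip": 0.4}, {"dp": [0, 0, -1], "twist": [0, 0, -0.78], "grip": 0.4}, {"dp": [0, 0, -1], "twist": [0, 0, 0], "grip": 0.4}, {"dp": [0, 0, -0.5], "twist": [0, 0, 0], "grip": 0.4}, {"dp": [0, 0, 0], "twist": [0, 0, 0], "grip": 0.4}]}}

```text
time_s: 34.4
position: [650.0, -60.6, 160.6]
tool_rot: [-2.221, -2.22, 0.003]
contact_force: [0.1, -0.0, -2.2]
grip_width: 43.7
grasp_force: 41.5
```

```bash
python3 -c "
from h import *
go([465,-184.3,40],0); print(r.state()['position'])"
```

```text
head -0.0 rz -0.01 dp after [-4.95 -7.39  4.84] before [-4.95 -7.38  4.84] tilt [0.0001 0.0024] q [ 0.15  0.39 -0.16  1.54  0.07  1.22 -0.02] t 34.4
[649.98239288 -60.64847816 160.63456961]
```

Request:
{"fn": "step_arm", "kwargs": {"plan": [{"dp": [-0.55, -0.82, 0], "twist": [0, 0, 0], "grip": 0.4}, {"dp": [-0.55, -0.82, 0], "twist": [0, 0, 0], "grip": 0.4}, {"dp": [-0.55, -0.82, 0], "twist": [0, 0, 0], "grip": 0.4}, {"dp": [-0.55, -0.82, 0], "twist": [0, 0, 0], "grip": 0.4}, {"dp": [-0.55, -0.82, 0], "twist": [0, 0, 0], "grip": 0.4}, {"dp": [-0.55, -0.82, 0], "twist": [0, 0, 0], "grip": 0.4}, {"dp": [-0.55, -0.82, 0], "twist": [0, 0, 0], "grip": 0.4}, {"dp": [-0.55, -0.82, 0], "twist": [0, 0, 0], "grip": 0.4}, {"dp": [-0.55, -0.82, 0], "twist": [0, 0, 0], "grip": 0.4}, {"dp": [0, 0, 0], "twist": [0, 0, 0], "grip": 0.4}]}}

```text
time_s: 35.65
position: [463.0, -185.7, 159.9]
tool_rot: [-2.222, -2.215, 0.006]
contact_force: [1.1, 0.0, -1.8]
grip_width: 43.4
grasp_force: 41.6
```

Request:
{"fn": "step_arm", "kwargs": {"plan": [{"dp": [0, 0, 1], "twist": [0, 0, 0], "grip": 0.4}, {"dp": [0, 0, 1], "twist": [0, 0, 0], "grip": 0.4}, {"dp": [0, 0, 1], "twist": [0, 0, 0], "grip": 0.4}, {"dp": [0, 0, 1], "twist": [0, 0, 0], "grip": 0.4}, {"dp": [0, 0, 1], "twist": [0, 0, 0], "grip": 0.4}, {"dp": [0, 0, 0.2], "twist": [0, 0, 0], "grip": 0.4}, {"dp": [0, 0, 0], "twist": [0, 0, 0], "grip": 0.4}, {"dp": [0, 0, 0], "twist": [0, 0, 0], "grip": 0.4}]}}

```text
time_s: 36.65
position: [465.2, -184.4, 31.3]
tool_rot: [-2.221, -2.22, 0.003]
contact_force: [0.5, 0.6, -1.5]
grip_width: 43.1
grasp_force: 41.4
```

```bash
python3 -c "
from h import *
go([465,-184.3,22.6],0); print(r.state()['position'])"
```

```text
head -0.0 rz -0.0 dp after [ 0.01 -0.01  0.35] before [ 0.01 -0.01  0.35] tilt [0.0004 0.0026] q [ 0.37  0.25 -0.09  2.03  0.03  0.87  0.26] t 36.65
[ 465.20380416 -184.43517      31.31658245]
```

Request:
{"fn": "step_arm", "kwargs": {"plan": [{"dp": [0, 0, 0.2], "twist": [0, 0, 0], "grip": 0.4}, {"dp": [0, 0, 0.15], "twist": [0, 0, 0], "grip": 0.4}, {"dp": [0, 0, 0], "twist": [0, 0, 0], "grip": 0.4}, {"dp": [0, 0, 0], "twist": [0, 0, 0], "grip": 0.75}, {"dp": [0, 0, 0], "twist": [0, 0, 0], "grip": 0.75}, {"dp": [0, 0, 0], "twist": [0, 0, 0], "grip": 0.75}, {"dp": [0, 0, -0.5], "twist": [0, 0, 0], "grip": 0.75}, {"dp": [0, 0, -1], "twist": [0, 0, 0], "grip": 0.75}, {"dp": [0, 0, -1], "twist": [0, 0, 0], "grip": 0.75}, {"dp": [0, 0, -1], "twist": [0, 0, 0], "grip": 0.75}]}}

```text
time_s: 37.9
position: [464.9, -184.3, 110.8]
tool_rot: [-2.22, -2.219, 0.004]
contact_force: [0.1, -0.2, -0.2]
grip_width: 64.3
grasp_force: 0.0
```

Request:
{"fn": "step_arm", "kwargs": {"plan": [{"dp": [0, 0, -1], "twist": [0, 0, 0], "grip": 0.75}, {"dp": [0, 0, -1], "twist": [0, 0, 0], "grip": 0.75}, {"dp": [-0.22, 0.9, 0], "twist": [0, 0, 0], "grip": 0.75}, {"dp": [-0.22, 0.9, 0], "twist": [0, 0, 0], "grip": 0.75}, {"dp": [-0.22, 0.9, 0], "twist": [0, 0, 0], "grip": 0.75}, {"dp": [-0.22, 0.9, 0], "twist": [0, 0, 0], "grip": 0.75}, {"dp": [-0.22, 0.9, 0], "twist": [0, 0, 0], "grip": 0.75}, {"dp": [-0.22, 0.9, 0], "twist": [0, 0, 0], "grip": 0.75}, {"dp": [-0.22, 0.9, 0], "twist": [0, 0, 0], "grip": 0.75}, {"dp": [-0.2, 0.7, 0], "twist": [0, 0, 0], "grip": 0.75}]}}

```text
time_s: 39.15
position: [640.8, -228.0, 159.2]
tool_rot: [-2.22, -2.219, 0.004]
contact_force: [-0.3, 0.5, -0.6]
grip_width: 64.3
grasp_force: 0.0
```

```bash
python3 - <<'E'
from h import *
s=r.state(); print(s["position"].round(1),s["contact_force"].round(1))
c=cam("wrist"); go([641.8,-228,50],0); im,d=vision.get_image("wrist"); np.savez("pics/wrist7.npz",im=im,d=d); cv2.imwrite("pics/w7.png",im[:,:,::-1])
P=cloud(c,d).reshape(-1,3); f=(abs(P[:,0]-641)<30)&(abs(P[:,1]+228)<30)
m=f&(P[:,2]>63)&(P[:,2]<76); print(m.sum(),rect(P[m]) if m.sum()>20 else 0)
E
```

```text
[ 640.8 -228.   159.2] [-0.3  0.5 -0.6]
head -0.0 rz -0.0 dp after [-0.    0.06  4.37] before [-0.    0.06  4.37] tilt [-0.      0.0037] q [ 0.33  0.44 -0.07  1.47  0.03  1.24  0.25] t 39.15
542 (array([ 641.2, -228.4]), array([32.9, 33.2]), -72.8)
```

View pics/w7.png

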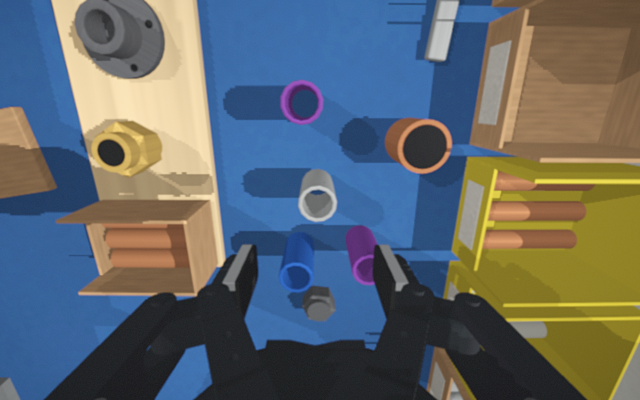

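The wrist view shows the grey steel pipe at (318,197), centred between the fingers; the blue (297,260) and purple (365,255) look-alikes are clear. I can go straight down.

Request:
{"fn": "step_arm", "kwargs": {"plan": [{"dp": [0.01, 0.02, 1], "twist": [0, 0, 0], "grip": 0.65}, {"dp": [0, 0, 1], "twist": [0, 0, 0], "grip": 0.65}, {"dp": [0, 0, 1], "twist": [0, 0, 0], "grip": 0.65}, {"dp": [0, 0, 1], "twist": [0, 0, 0], "grip": 0.65}, {"dp": [0, 0, 1], "twist": [0, 0, 0], "grip": 0.65}, {"dp": [0, 0, 0], "twist": [0, 0, 0], "grip": 0.3}, {"dp": [0, 0, 0], "twist": [0, 0, 0], "grip": 0.3}, {"dp": [0, 0, 0], "twist": [0, 0, 0], "grip": 0.3}, {"dp": [0, 0, 0], "twist": [0, 0, 0], "grip": 0.3}, {"dp": [0, 0, 0], "twist": [0, 0, 0], "grip": 0.3}], "force": 40}}

```text
time_s: 40.45
position: [640.0, -227.7, 33.7]
tool_rot: [-2.22, -2.219, 0.004]
contact_force: [0.0, -0.1, -1.7]
grip_width: 33.7
grasp_force: 39.8
```

```bash
python3 - <<'E'
from h import *
s=r.state(); print(s["position"].round(1),s["grip_width"],s["grasp_force"])
for n in ("top","side"):
    im,d=vision.get_image(n); np.savez(f"pics/{n}8.npz",im=im,d=d); P=cloud(cam(n),d).reshape(-1,3)
    f=(abs(P[:,0]-465)<60)&(abs(P[:,1]+84)<45)
    for nm,mm in dict(hub=f&(P[:,2]>41)&(P[:,2]<53),plate=f&(P[:,2]>16.5)&(P[:,2]<53),union=(abs(P[:,0]-465)<45)&(abs(P[:,1]+184)<40)&(P[:,2]>56)&(P[:,2]<70),tee=(abs(P[:,0]-465)<50)&(abs(P[:,1]-14)<50)&(P[:,2]>20)).items():
        print(n,nm,mm.sum(),rect(P[mm]) if mm.sum()>20 else 0)
im,d=load("wrist",7)
E
```

```text
[ 640.  -227.7   33.7] 33.655092475148365 39.82451266609132
top hub 162 (array([464.3, -83.5]), array([38.2, 39.8]), -0.2)
top plate 729 (array([467.2, -90.6]), array([72.8, 86.8]), -68.7)
top union 187 (array([ 464.5, -183.9]), array([32.3, 33.1]), 89.2)
top tee 1623 (array([465.3,  14.2]), array([59.6, 68.7]), -0.1)
side hub 135 (array([463.4, -82.7]), array([39.8, 43.2]), -56.0)
side plate 533 (array([463.2, -80.2]), array([69.6, 73.5]), -1.6)
side union 109 (array([ 464.9, -180.9]), array([31.8, 37.9]), -82.4)
side tee 278 (array([464.3,  10.5]), array([53.3, 69.4]), -0.5)
```

Request:
{"fn": "step_arm", "kwargs": {"plan": [{"dp": [0, 0, -0.5], "twist": [0, 0, 0], "grip": 0.3}, {"dp": [0, 0, -1], "twist": [0, 0, 0], "grip": 0.3}, {"dp": [0, 0, -1], "twist": [0, 0, 0], "grip": 0.3}, {"dp": [0, 0, -1], "twist": [0, 0, 0], "grip": 0.3}, {"dp": [0, 0, -1], "twist": [0, 0, 0], "grip": 0.3}, {"dp": [0, 0, -0.7], "twist": [0, 0, 0], "grip": 0.3}, {"dp": [0.5, -0.6, 0], "twist": [0, 0, 0], "grip": 0.3}, {"dp": [0.66, -0.8, 0], "twist": [0, 0, 0], "grip": 0.3}, {"dp": [0.66, -0.8, 0], "twist": [0, 0, 0], "grip": 0.3}, {"dp": [0.66, -0.8, 0], "twist": [0, 0, 0], "grip": 0.3}]}}

```text
time_s: 41.8
position: [564.8, -165.0, 164.0]
tool_rot: [-2.22, -2.219, 0.005]
contact_force: [1.2, 0.6, -1.6]
grip_width: 33.6
grasp_force: 40.1
```

Request:
{"fn": "step_arm", "kwargs": {"plan": [{"dp": [0.66, -0.8, 0], "twist": [0, 0, 0], "grip": 0.3}, {"dp": [0.66, -0.8, 0], "twist": [0, 0, 0], "grip": 0.3}, {"dp": [0.66, -0.8, 0], "twist": [0, 0, 0], "grip": 0.3}, {"dp": [0.66, -0.8, 0], "twist": [0, 0, 0], "grip": 0.3}, {"dp": [0.65, -0.8, 0], "twist": [0, 0, 0], "grip": 0.3}, {"dp": [0, 0, 0], "twist": [0, 0, 0], "grip": 0.3}, {"dp": [0, 0, 1], "twist": [0, 0, 0], "grip": 0.3}, {"dp": [0, 0, 1], "twist": [0, 0, 0], "grip": 0.3}, {"dp": [0, 0, 0], "twist": [0, 0, 0], "grip": 0.3}, {"dp": [0, 0, 0], "twist": [0, 0, 0], "grip": 0.3}]}}

```text
time_s: 43.05
position: [466.0, -83.6, 115.0]
tool_rot: [-2.221, -2.219, 0.004]
contact_force: [0.3, -0.7, -0.7]
grip_width: 33.5
grasp_force: 40.2
```

```bash
python3 - <<'E'
from h import *
s=r.state(); print(s["position"].round(1),s["grip_width"],s["contact_force"].round(1))
c=cam("wrist"); go([464.8,-83.5,80],0); im,d=vision.get_image("wrist"); np.savez("pics/wrist9.npz",im=im,d=d); cv2.imwrite("pics/w9.png",im[:,:,::-1])
P=cloud(c,d).reshape(-1,3); f=(abs(P[:,0]-465)<45)&(abs(P[:,1]+84)<45)
for a,b in ((40,52),(15,26)):
    m=f&(P[:,2]>a)&(P[:,2]<b); print(m.sum(),rect(P[m]) if m.sum()>20 else 0, P[m].min(0).round(1),P[m].max(0).round(1))
zt=s["position"][2]-33.7+70; m=f&(abs(P[:,2]-zt)<4); print("pipe top",m.sum(),rect(P[m]) if m.sum()>20 else 0)
E
```

```text
[466.  -83.6 115. ] 33.53209618469833 [ 0.3 -0.7 -0.7]
head -0.0 rz -0.01 dp after [ 0.   -0.04  1.4 ] before [ 0.   -0.04  1.4 ] tilt [0.0001 0.0033] q [ 0.24  0.09 -0.16  2.01  0.02  1.05  0.07] t 43.05
855 (array([461.8, -78.2]), array([30. , 41.1]), 9.6) [442.  -96.1  40. ] [482.8 -63.3  48.4]
2951 (array([462.4, -79.7]), array([65.1, 73.9]), 3.7) [ 425.8 -113.7   15.1] [499.6 -47.2  25.9]
pipe top 2942 (array([467.4, -84.8]), array([34.3, 59.5]), 10.9)
```

View pics/w9.png

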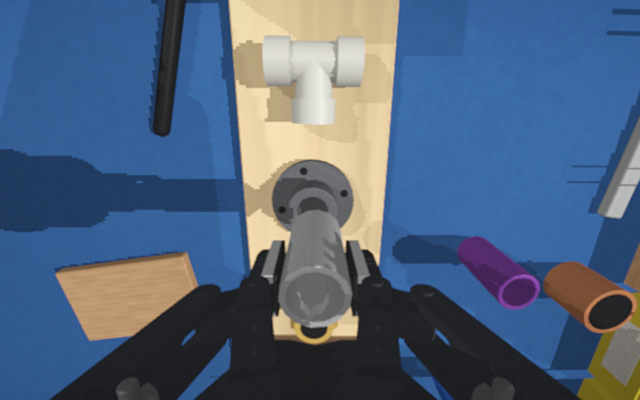

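```bash
python3 - <<'E'
from h import *
c=cam("wrist"); im,d=load("wrist",9)
g=im.astype(int).mean(2)
K,D,T=c
for z,p in ((150,(466,-83.6)),(82,(466,-83.6)),(46,(466,-83.6)),(46,(463,-83.6))):
    q=cv2.projectPoints(np.array([[*p,z]],float),cv2.Rodrigues(T[:3,:3])[0],T[:3,3],K,D)[0].ravel(); print(z,p,q.round(1))
P=cloud(c,d)
for v in range(180,300,10):
    row=P[v]; z=row[:,2]
    pl=[u for u in range(255,370) if 14<z[u]<28 and im[v,u].max()<120 and abs(row[u,1]+84)<40]
    hb=[u for u in range(255,370) if 30<z[u]<54 and im[v,u].max()<150]
    pp=[u for u in range(285,352) if 78<z[u]<165]
    print(v,*[(min(a),max(a),(min(a)+max(a))/2,len(a)) if len(a)>3 else "-" for a in (pl,hb,pp)])
E
```

```text
150 (466, -83.6) [314.9 290.4]
82 (466, -83.6) [315.2 228.9]
46 (466, -83.6) [315.3 210.5]
46 (463, -83.6) [311.6 210.5]
180 (278, 346, 312.0, 69) - -
190 (273, 351, 312.0, 40) (294, 330, 312.0, 37) -
200 (272, 352, 312.0, 54) (289, 335, 312.0, 27) -
210 (274, 350, 312.0, 43) (287, 336, 311.5, 25) (311, 319, 315.0, 9)
220 (279, 346, 312.5, 20) (289, 294, 291.5, 6) (295, 335, 315.0, 41)
230 - - (291, 339, 315.0, 48)
240 - - (289, 351, 320.0, 58)
250 - - (286, 351, 318.5, 65)
260 - - (285, 351, 318.0, 67)
270 - - (285, 351, 318.0, 66)
280 - - (285, 351, 318.0, 67)
290 - - (285, 351, 318.0, 67)
```

```bash
python3 - <<'E'
from h import *
c=cam("wrist"); im,d=load("wrist",9); P=cloud(c,d)
# pipe lower rim's front (+y) edge and hub/plate front edges, column by column
for u in (311,313,315,317,319):
    z=P[:,u,2]; pv=[v for v in range(195,240) if 75<z[v]<165]; hv=[v for v in range(160,235) if 40<z[v]<52]; fv=[v for v in range(140,200) if 15<z[v]<26 and im[v,u].max()<120]
    print(u,"pipe",pv[:1],P[pv[0],u].round(1),"hub",hv[0],P[hv[0],u].round(1),"plate",fv[0],P[fv[0],u].round(1), "rays pipe",plane(c,[[u,pv[0]-.5]],81.3)[0].round(1),"hub",plane(c,[[u,hv[0]-.5]],46)[0].round(1),"plate",plane(c,[[u,fv[0]-.5]],20)[0].round(1))
E
```

```text
311 pipe [210] [463.2 -68.9  84. ] hub 186 [462.6 -63.6  43.7] plate 160 [462.2 -47.5  17.8] rays pipe [463.2 -69.6  81.3] hub [462.6 -62.6  46. ] plate [462.3 -46.6  20. ]
313 pipe [210] [464.5 -68.9  84. ] hub 185 [464.1 -63.5  41. ] plate 160 [464.  -47.4  18.3] rays pipe [464.5 -69.6  81.3] hub [464.2 -61.8  46. ] plate [464.  -46.6  20. ]
315 pipe [210] [465.9 -68.5  85. ] hub 185 [465.8 -63.4  41.7] plate 160 [465.7 -47.3  19. ] rays pipe [465.9 -69.6  81.3] hub [465.8 -61.8  46. ] plate [465.7 -46.6  20. ]
317 pipe [210] [467.2 -68.5  85.2] hub 186 [467.4 -64.3  41.5] plate 160 [467.4 -47.5  17.6] rays pipe [467.2 -69.6  81.3] hub [467.3 -62.6  46. ] plate [467.4 -46.6  20. ]
319 pipe [210] [468.5 -68.3  85.6] hub 186 [469.  -64.5  40.4] plate 161 [469.1 -48.   20. ] rays pipe [468.6 -69.6  81.3] hub [468.9 -62.6  46. ] plate [469.1 -47.5  20. ]
```

The pipe's lower end projects to u=315 and the hub to u=312, so I need to move about −2.7 mm in x. I'll also shift a little in +y, lower to just above the hub and check again.

Request:
{"fn": "step_arm", "kwargs": {"plan": [{"dp": [0.07, -0.11, 0], "twist": [0, 0, 0], "grip": 0.3}, {"dp": [0, 0, 0.7], "twist": [0, 0, 0], "grip": 0.3}, {"dp": [0, 0, 0.58], "twist": [0, 0, 0], "grip": 0.3}, {"dp": [0, 0, 0], "twist": [0, 0, 0], "grip": 0.3}, {"dp": [0, 0, 0], "twist": [0, 0, 0], "grip": 0.3}, {"dp": [0, 0, 0], "twist": [0, 0, 0], "grip": 0.3}]}}

```text
time_s: 43.85
position: [462.9, -81.6, 82.7]
tool_rot: [-2.221, -2.219, 0.004]
contact_force: [-0.9, 0.3, -0.7]
grip_width: 33.7
grasp_force: 40.2
```

```bash
python3 - <<'E'
from h import *
s=r.state(); print(s["position"].round(1),s["contact_force"].round(1)); zb=s["position"][2]-33.7
c=cam("wrist"); im,d=vision.get_image("wrist"); np.savez("pics/wrist10.npz",im=im,d=d)
i2,d2=vision.get_image("side"); np.savez("pics/side10.npz",im=i2,d=d2)
a=cv2.resize(im[140:300,230:400,::-1],None,fx=3.5,fy=3.5); cv2.imwrite("pics/w10.png",a)
q=cv2.projectPoints(np.array([[464.,-84,40]]),cv2.Rodrigues(cam("side")[2][:3,:3])[0],cam("side")[2][:3,3],cam("side")[0],cam("side")[1])[0].ravel().astype(int); print(q)
b=cv2.resize(i2[q[1]-60:q[1]+25,q[0]-50:q[0]+50,::-1],None,fx=6,fy=6); cv2.imwrite("pics/s10.png",b)
P=cloud(c,d); print("zb",zb)
for v in range(180,260,6):
    row=P[v]; z=row[:,2]; k=[]
    for lo,hi in ((14,28),(34,52),(zb-3,zb+70)):
        u=[u for u in range(262,365) if lo<z[u]<hi and im[v,u].max()<190]; k.append((min(u),max(u),(min(u)+max(u))/2,len(u)) if len(u)>5 else "-")
    print(v,*k)
E
```

```text
[462.9 -81.6  82.7] [-0.9  0.3 -0.7]
[366 177]
zb 48.96239036754308
180 (286, 345, 315.5, 60) - -
186 (280, 351, 315.5, 71) - -
192 (276, 355, 315.5, 80) - -
198 (273, 358, 315.5, 59) (307, 323, 315.0, 16) -
204 (271, 360, 315.5, 48) (297, 334, 315.5, 38) (306, 324, 315.0, 14)
210 (269, 361, 315.0, 43) (291, 339, 315.0, 45) (296, 333, 314.5, 36)
216 (269, 362, 315.5, 40) (289, 342, 315.5, 22) (291, 339, 315.0, 44)
222 (267, 361, 314.0, 35) (287, 344, 315.5, 15) (288, 343, 315.5, 55)
228 (271, 359, 315.0, 31) (287, 344, 315.5, 10) (287, 343, 315.0, 56)
234 (274, 357, 315.5, 26) (287, 344, 315.5, 7) (287, 344, 315.5, 58)
240 (284, 345, 314.5, 9) - (274, 357, 315.5, 74)
246 - - (271, 359, 315.0, 84)
252 - - (262, 364, 313.0, 100)
258 - - (262, 364, 313.0, 103)
```

View pics/w10.png

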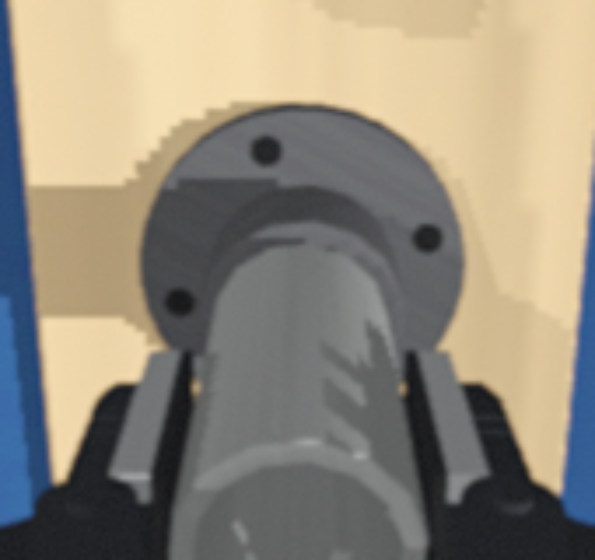

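View pics/s10.png

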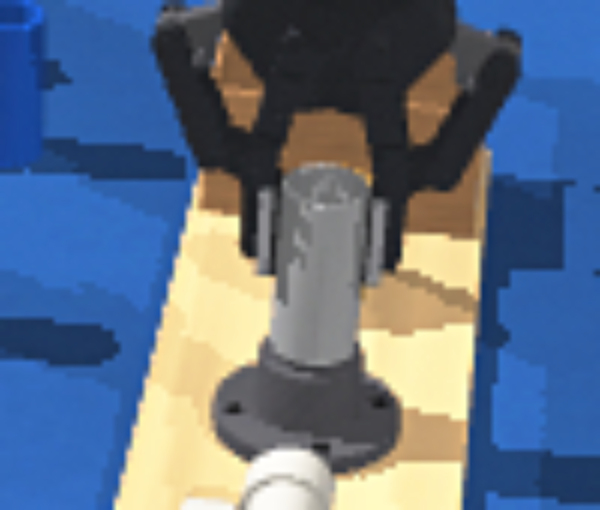

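The close-up shows the pipe's lower rim front at crop (305,247) and the hub's top front edge at (305,222). Left–right they share u≈315. I'll cast both onto their heights to get the y offset.

```bash
python3 - <<'E'
from h import *
c=cam("wrist"); im,d=load("wrist",10); g=im.mean(2)
print(plane(c,[[315.5,210.3]],49)[0].round(1),"pipe front should be yc+17;",plane(c,[[315.5,203.4]],46)[0].round(1),"hub front yc+21", plane(c,[[315.5,170]],20)[0].round(1))
print([(v,int(g[v,313:320].mean())) for v in range(166,216)])
E
```

```text
[462.7 -68.   49. ] pipe front should be yc+17; [462.7 -64.1  46. ] hub front yc+21 [462.6 -46.7  20. ]
[(166, 209), (167, 211), (168, 203), (169, 149), (170, 79), (171, 81), (172, 109), (173, 113), (174, 112), (175, 110), (176, 110), (177, 110), (178, 110), (179, 110), (180, 109), (181, 109), (182, 110), (183, 110), (184, 111), (185, 110), (186, 109), (187, 109), (188, 108), (189, 108), (190, 109), (191, 110), (192, 104), (193, 77), (194, 63), (195, 63), (196, 63), (197, 64), (198, 64), (199, 63), (200, 64), (201, 64), (202, 68), (203, 89), (204, 111), (205, 115), (206, 112), (207, 107), (208, 92), (209, 93), (210, 108), (211, 114), (212, 114), (213, 114), (214, 114), (215, 114)]
```

Both centres come out at y ≈ −84.4 within about half a millimetre, so I'll lower and release.

Request:
{"fn": "step_arm", "kwargs": {"plan": [{"dp": [0, 0, 0.06], "twist": [0, 0, 0], "grip": 0.3}, {"dp": [0, 0, 0.05], "twist": [0, 0, 0], "grip": 0.3}, {"dp": [0, 0, 0], "twist": [0, 0, 0], "grip": 0.3}, {"dp": [0, 0, 0], "twist": [0, 0, 0], "grip": 0.3}]}}

```text
time_s: 44.45
position: [462.4, -81.5, 79.3]
tool_rot: [-2.22, -2.219, 0.005]
contact_force: [-0.1, 0.1, -1.8]
grip_width: 34.0
grasp_force: 40.2
```

Request:
{"fn": "step_arm", "kwargs": {"plan": [{"dp": [0, 0, 0.04], "twist": [0, 0, 0], "grip": 0.3}, {"dp": [0, 0, 0], "twist": [0, 0, 0], "grip": 0.3}, {"dp": [0, 0, 0], "twist": [0, 0, 0], "grip": 0.3}]}}

```text
time_s: 44.82
position: [462.6, -81.6, 78.8]
tool_rot: [-2.22, -2.219, 0.004]
contact_force: [-2.9, 0.4, 5.1]
grip_width: 33.9
grasp_force: 40.7
```

Request:
{"fn": "step_arm", "kwargs": {"plan": [{"dp": [0, 0, -0.02], "twist": [0, 0, 0], "grip": 0.3}, {"dp": [0, 0, 0], "twist": [0, 0, 0], "grip": 0.45}, {"dp": [0, 0, 0], "twist": [0, 0, 0], "grip": 0.6}, {"dp": [0, 0, 0], "twist": [0, 0, 0], "grip": 0.65}, {"dp": [0, 0, 0], "twist": [0, 0, 0], "grip": 0.65}, {"dp": [0, 0, -0.5], "twist": [0, 0, 0], "grip": 0.65}, {"dp": [0, 0, -1], "twist": [0, 0, 0], "grip": 0.65}, {"dp": [0, 0, -1], "twist": [0, 0, 0], "grip": 0.65}, {"dp": [0, 0, -1], "twist": [0, 0, 0], "grip": 0.65}, {"dp": [0, 0, -1], "twist": [0, 0, 0], "grip": 0.65}]}}

```text
time_s: 46.08
position: [463.0, -81.5, 193.2]
tool_rot: [-2.22, -2.219, 0.004]
contact_force: [1.1, 1.0, 0.2]
grip_width: 55.7
grasp_force: 0.0
```

Request:
{"fn": "step_arm", "kwargs": {"plan": [{"dp": [-0.8, 0.5, 0], "twist": [0, 0, 0], "grip": 0.65}, {"dp": [-0.8, 0.5, 0], "twist": [0, 0, 0], "grip": 0.65}, {"dp": [-0.8, 0.5, 0], "twist": [0, 0, 0], "grip": 0.65}, {"dp": [-0.8, 0.5, 0], "twist": [0, 0, 0], "grip": 0.65}, {"dp": [-0.8, 0.5, 0], "twist": [0, 0, 0], "grip": 0.65}, {"dp": [-0.8, 0.5, 0], "twist": [0, 0, 0], "grip": 0.65}, {"dp": [-0.8, 0.5, 0], "twist": [0, 0, 0], "grip": 0.65}, {"dp": [-0.8, 0.5, 0], "twist": [0, 0, 0], "grip": 0.65}, {"dp": [-0.8, 0.5, 0], "twist": [0, 0, 0], "grip": 0.65}, {"dp": [-0.8, 0.5, 0], "twist": [0, 0, 0], "grip": 0.65}]}}

```text
time_s: 47.32
position: [587.9, -283.6, 189.2]
tool_rot: [-2.22, -2.217, 0.007]
contact_force: [0.3, 0.1, -0.8]
grip_width: 55.3
grasp_force: 0.0
```

```bash
python3 - <<'E'
from h import *
s=r.state(); print(s["position"].round(1),s["contact_force"].round(1),s["time_s"])
out=[]
for n in ("top","side"):
    im,d=vision.get_image(n); np.savez(f"pics/{n}11.npz",im=im,d=d); P=cloud(cam(n),d).reshape(-1,3)
    f=(abs(P[:,0]-465)<45)&(abs(P[:,1]+84)<40)
    for nm,m in dict(pipe=f&(P[:,2]>108)&(P[:,2]<124),plate=f&(P[:,2]>16.5)&(P[:,2]<30),union=(abs(P[:,0]-465)<45)&(abs(P[:,1]+184)<40)&(P[:,2]>57)&(P[:,2]<70),tee=(abs(P[:,0]-465)<50)&(abs(P[:,1]-14)<50)&(P[:,2]>20)&(P[:,2]<52)).items():
        print(n,nm,m.sum(),rect(P[m]) if m.sum()>20 else 0)
    out.append(im[190:300,230:490] if n=="top" else im[60:260,280:440])
cv2.imwrite("pics/fin.png",np.hstack([cv2.resize(out[0][:,:,::-1],(520,220)),cv2.resize(out[1][:,:,::-1],(176,220))]))
E
```

```text
[ 587.9 -283.6  189.2] [ 0.3  0.1 -0.8] 47.325
top pipe 80 (array([464.2, -82.8]), array([31.8, 32.5]), -47.4)
top plate 501 (array([464.9, -84.8]), array([70. , 73.9]), 89.7)
top union 184 (array([ 464.5, -183.6]), array([32.2, 33.5]), 89.7)
top tee 556 (array([465.3,  14.3]), array([59.6, 68.7]), -0.2)
side pipe 111 (array([462.7, -82.1]), array([31.1, 37.3]), -70.2)
side plate 293 (array([463.2, -79.9]), array([66.6, 73.3]), 2.2)
side union 16 0
side tee 280 (array([463.3,  10.7]), array([54.1, 69.4]), -3.2)
```

View pics/fin.png

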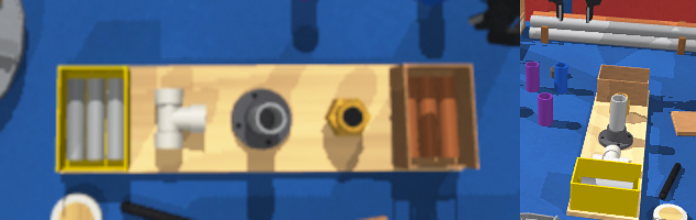

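The final view shows the tee, the flange with the pipe standing upright on its hub, and the union in one row between the bin and the carton. The arm is clear of everything, so I'll hand in.

Request:
{"fn": "step_arm", "kwargs": {"plan": [{"dp": [0, 0, 0], "twist": [0, 0, 0], "grip": 0.65}, {"dp": [0, 0, 0], "twist": [0, 0, 0], "grip": 0.65}, {"dp": [0, 0, 0], "twist": [0, 0, 0], "grip": 0.65}]}}

```text
time_s: 47.8
position: [587.7, -281.1, 190.9]
tool_rot: [-2.219, -2.22, 0.004]
contact_force: [0.1, -0.2, 0.2]
grip_width: 55.9
grasp_force: 0.0
```

```bash
python3 -c "
from rig import r
print(r.hand_in())"
```

```text
the job is handed in; nothing more can be done
None
```

I turned the carousel to the pointer before taking out the flange, laid tee, flange and union in a row on the board, stood the steel pipe on the flange's hub (all within about 2 mm of target by my measurements), and handed the job in at about 48 s; no verdict came back.

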